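# Make up the tongue and groove spindle arbors

### The arm

A 6-joint arm with a two-finger parallel gripper is mounted at the origin on a cart in front of the work surface, level with it; the furniture and walls round the work are solid. World frame = base frame: x ahead of the robot, y to its left, z up, the work surface at z = 0. Lengths are in mm, angles in rad, forces in N, time in s.
With the tool pointing down it reaches from about 300 to 775 mm from the base axis. Payload 14.6 kg.
Tool frame: the origin (TCP) lies on the mounting face of the last link; the fingertips stand 173 mm ahead of it and the grasp point (between the pads) lies 155 mm ahead of it; z points along the fingers, y is the line along which they close (so a half turn about z gives the same grasp; the last joint's range is limited). The gripper opens to 85 mm and grips with 20 to 120 N. Pads are 22 mm wide; open, the fingers measure 114 mm over their backs; the gripper's body (76 mm by 85 mm) begins 54 mm behind the grasp point. The pads swing forward as they close: fully open they stand 13 mm farther back than shut.
Start: joints at [-1.211, 0.3, 1.521, -0, 1.321, -0.067], TCP at [227.671, -500.657, 404.681] pointing down, gripper open.
Joint ranges: [-3.03, 3.03], [-0.79, 2.21], [0.23, 2.52], [-1.04, 4.18], [0, 3.07], [-2.55, 2.55]. Speed limits (rad/s): [2.22, 2.22, 2.57, 3.14, 3.14, 3.14].

### API

Orientations are given as a unit quaternion [x, y, z, w].
In Python, from rig import arm, cams gives the robot as it stands. The module is installed in compiled form; this text tells all that it offers.
- The arm moves only by the shell command python3 -m jog 'ROWS' [FORCE]. ROWS is JSON, a list that holds one entry, the list of rows, each a list of 7 numbers: the closure, from 0 (fully open) to 1 (shut), then the shift along the tool's x, y, z in units of 30 mm (1.0 is 30 mm), then the turn, a rotation vector about the tool's x, y, z in units of 5 degrees (1.0 is 5 degrees). A call has 1 to 20 rows; each row is the pose to reach, as a shift and turn from the pose commanded when the call began, along the tool's axes at that moment; what a row does not reach only later rows make up. A row lasts 1/12 s, in which the tool goes at most 41.7 mm and 7.16 degrees, less where a joint would pass 70% of its speed; a pose out of reach is approached as far as the arm can. A call with a gripper value outside its range is refused whole. The fingers move at their own pace and stop on an object; FORCE is the grip in N (left out, the last holds). Time passes only in rows, so rows that repeat a pose let the fingers close. It gives the time, the measured TCP pose, the force, the opening and the grip force at its end, in the units of the state.
- arm.sense(): the state, without advancing time (a new reading comes with each control period).
- cams.capture(name): name is "scene" or "top" or "wrist"; returns a dict with "image" (400x640x3 uint8, red, green, blue), "fx", "fy", "cx", "cy" (pixels), "rvec" (rotation vector, rad) and "tvec" (3), from world to camera coordinates, as OpenCV has them. Camera axes: x right, y down, z forward; pixel columns grow to the right and rows downward; lengths in mm; the calibration is good to about 2 mm. The wrist camera is an equidistant fisheye: a pixel r from the principal point sees the ray r / f radians off the axis. A picture is of the moment at which its call begins. There is no depth.
- arm.sign_off(): hands the job in; it is judged then, once.
The state is a dict: "time": time; "joints": joint angles; "dq": joint speeds; "effort": joint torques, N m; "tcp_pos": TCP position; "orientation": TCP orientation; "contact_force": force on the tool from outside, world axes, zero at the start; "torque": the same for the moment, N m; "grip_width": finger opening in mm; "grasp_force": force on a finger pad.
Only numpy, scipy, OpenCV 4.12 (cv2) and the standard library are available. Lean on these libraries where they do the work, as an engineer would, in place of code of your own. Each camera call takes 0.05 s, during which the arm holds its last target. There are 200 camera calls.

### The job

From the parts laid out along the front of the bench make up the two spindle arbors for a tongue-and-groove job, every part flat and fully home on its arbor: on the stand with the square yellow foot the blue cutter goes at the bottom, then the thin 12 mm collar that sets the tongue, then the red cutter; on the stand with the round black foot the 20 mm collar goes at the bottom and the gold groove cutter on it, so that tongue and groove come at the same height. Set the parts down, do not drop them, let go of them all, and leave the spare 30 mm collar, the tape measure and the beech block where they are.

Things in the scene. Friction and masses are not known exactly. Their poses are not given: they have to be found in the camera images.
- tongue_stand: tool-setting stand with the square yellow foot, fixed to the bench. Foot 78 x 78 x 12 mm; on it a round neck and a 48 mm steel flange whose flat top is 26 mm above the bench; from its middle an upright round arbor of 25 mm diameter rises straight to 72 mm above the bench, tapers to 16 mm at 76.5 mm, and ends in a 16 mm thread, tip at 84 mm. Origin on the arbor's axis at bench level; z up.
- groove_stand: tool-setting stand with the round black foot, fixed to the bench. Foot 90 mm across, 12 mm thick; flange (top 26 mm above the bench), arbor (25 mm, tapering above 72 mm, tip at 84 mm) and origin as on the other stand.
- blue_cutter: blue ring-shaped cutter head, lying flat: body 60 mm across, 20 mm high, round through bore of 30 mm; two steel knives on its own +y and -y sides stand 2 mm proud of the rim. Weighs about 220 g. Origin at the centre of the underside; z up the bore.
- red_cutter: red cutter head, otherwise the same as the blue one (60 mm across, 20 mm high, bore 30 mm, knives at +y and -y). Origin at the centre of the underside; z up.
- gold_cutter: gold-coloured thin groove cutter: 60 mm across, 12 mm high, bore 30 mm, two knives at its +y and -y sides 2 mm proud. About 120 g. Origin at the centre of the underside; z up.
- collar12: thin plain steel spacing collar (ring): 54 mm across, 12 mm high, bore 30 mm. About 130 g. Origin at the centre of the underside; z up.
- collar20: middle plain steel spacing collar: 54 mm across, 20 mm high, bore 30 mm. About 220 g. Origin at the centre of the underside; z up.
- collar30: thick plain steel spacing collar: 54 mm across, 30 mm high, bore 30 mm; a spare, not used. (The grey collars and the white cutter head at the far back right corner of the bench are other parts and stay there.) Origin at the centre of the underside.
- tape_measure: yellow pocket tape measure standing on its edge, 37 x 81 x 62 mm; a bystander. Origin at the centre of the underside, its long side along its own y.
- beech_block: plain light beech block, 32 x 100 x 32 mm; a bystander. Origin at the centre of the underside, its long side along its own y.

How it is judged:
By the outcome, as a careful person would: the job done as asked, in the order asked, and still so for the second after the job is handed in, with the robot touching nothing.
It also fails if it takes over 120 s, if anything falls off the work surface, if the arm or the gripper's body presses on something with over 40 N, if the wrist force passes 120 N, or if a joint passes its speed limit or range.

## Working session

There is one attempt and no reset: what is moved stays moved. The work goes in short steps, Python scripts to look and compute and a shell command to move; the robot and the scene stay as the last step left them, time stands still between calls to the robot, and variables do not carry over. Pictures are saved under pics/ and viewed, at most 14 in all, crops included, and the job is handed in when it is done.

```bash
mkdir -p pics; python3 - <<'E'
from rig import arm,cams
import cv2,numpy as np
print(arm.sense())
for n in ("top","scene"):
    c=cams.capture(n); cv2.imwrite(f"pics/{n}0.png",c["image"][:,:,::-1])
    R=cv2.Rodrigues(np.array(c["rvec"],float))[0]
    print(n,c["fx"],c["fy"],c["cx"],c["cy"],-R.T@np.array(c["tvec"]).ravel(),R[2])
E
```

```text
{'time': 0.0, 'joints': array([-1.21056087e+00,  3.00475316e-01,  1.52161913e+00,  4.71999536e-06,
        1.32067952e+00, -6.66368554e-02]), 'dq': array([ 0.00162843,  0.00162077,  0.0007974 , -0.00124707, -0.00019101,
       -0.00047297]), 'effort': array([ 3.15286641e-03, -5.43507171e+01, -3.61795092e+01,  4.41188752e-05,
        4.09525819e-03,  2.20885335e-05]), 'tcp_pos': array([ 227.67964086, -500.61885837,  404.10277881]), 'orientation': array([ 9.77308795e-01,  2.11818718e-01, -8.41352575e-05, -5.84638109e-04]), 'contact_force': array([ 0.62877105, -0.10402521, -0.02047571]), 'torque': array([ 0.00430382, -0.01036146, -0.04063251]), 'grasp_force': 0.0, 'grip_width': 85.66481746033631}
top 425.8644148461468 425.8644148461468 319.7249076380032 201.92072736258464 [ 372.40153474   24.51159484 1059.21599658] [ 0.11709141 -0.02760864 -0.99273731]
scene 443.21359644640177 443.21359644640177 318.5495789626874 195.41918364210636 [ -63.04708124  742.16773233 1024.3198786 ] [ 0.41049293 -0.54879964 -0.72822696]
```

View pics/top0.png

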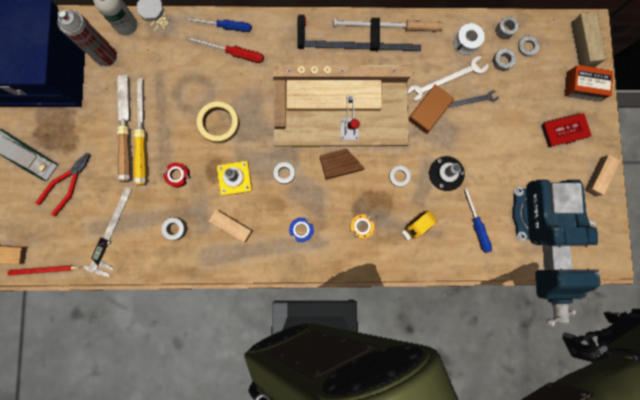

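View pics/scene0.png

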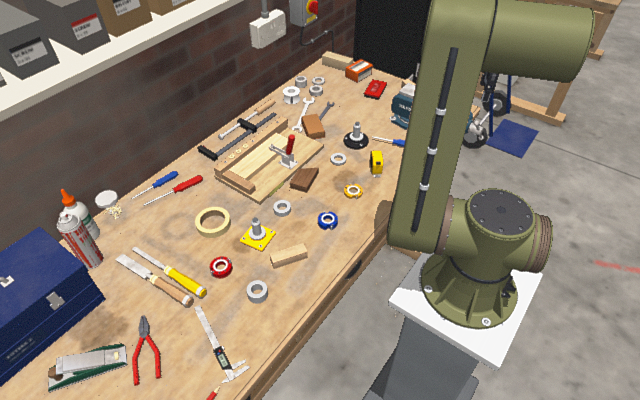

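Top view: red cutter (176,175), yellow stand (233,177), collars at (284,173), (400,176), (173,229), black stand (447,173), blue (301,230), gold (362,226), tape (420,225), block (231,226). I'll take an enlarged montage of both views to pick accurate top-face centres.

```bash
cat > h.py <<'E'
import cv2,numpy as np
from rig import arm,cams
def RT(c): return cv2.Rodrigues(np.array(c["rvec"],float))[0],np.array(c["tvec"],float).ravel()
def ray(c,u,v,fish=False):
    R,t=RT(c); x=(u-c["cx"])/c["fx"]; y=(v-c["cy"])/c["fy"]
    if fish:
        r=np.hypot(x,y); d=np.array([x*np.sin(r)/max(r,1e-9),y*np.sin(r)/max(r,1e-9),np.cos(r)])
    else: d=np.array([x,y,1.])
    d=R.T@d; return -R.T@t,d/np.linalg.norm(d)
def onz(c,u,v,z,fish=False):
    o,d=ray(c,u,v,fish); return o+d*(z-o[2])/d[2]
def tri(r1,r2):
    A=np.zeros((3,3));b=np.zeros(3)
    for o,d in(r1,r2):
        P=np.eye(3)-np.outer(d,d);A+=P;b+=P@o
    p=np.linalg.solve(A,b); return p,np.linalg.norm(np.cross(r1[1],p-r1[0]))
def proj(c,p,fish=False):
    R,t=RT(c); q=R@np.array(p,float)+t
    if fish:
        r=np.hypot(q[0],q[1]); th=np.arctan2(r,q[2]); return c["cx"]+c["fx"]*th*q[0]/r,c["cy"]+c["fy"]*th*q[1]/r
    return c["cx"]+c["fx"]*q[0]/q[2],c["cy"]+c["fy"]*q[1]/q[2]
E
python3 - <<'E'
from h import *
T={'red':(176,175),'ys':(233,177),'A':(284,173),'B':(400,176),'bs':(447,173),'C':(173,229),'blue':(301,230),'gold':(362,226)}
ct,cs=cams.capture("top"),cams.capture("scene")
tiles=[]
for k,(u,v) in T.items():
    p=onz(ct,u,v,15); us,vs=proj(cs,p); us,vs=int(us),int(vs)
    print(k,p.round(),us,vs)
    col=[]
    for c,(a,b) in((ct,(u,v)),(cs,(us,vs))):
        w=cv2.resize(c["image"][b-18:b+18,a-18:a+18,::-1],(198,198),interpolation=cv2.INTER_CUBIC); col.append(w)
    tiles.append(np.vstack(col))
cv2.imwrite("pics/m.png",np.vstack([np.hstack(tiles[:4]),np.hstack(tiles[4:])])[:, :])
cv2.imwrite("pics/m.png",cv2.resize(cv2.imread("pics/m.png"),(600,600)))
E
```

```text
red [564. 349.  15.] 220 265
ys [559. 210.  15.] 256 233
A [568.  84.  15.] 282 206
B [ 560. -206.   15.] 338 156
bs [ 567. -325.   15.] 355 137
C [431. 353.  15.] 256 291
blue [427.  42.  15.] 327 218
gold [ 435. -108.   15.] 353 188
```

View pics/m.png

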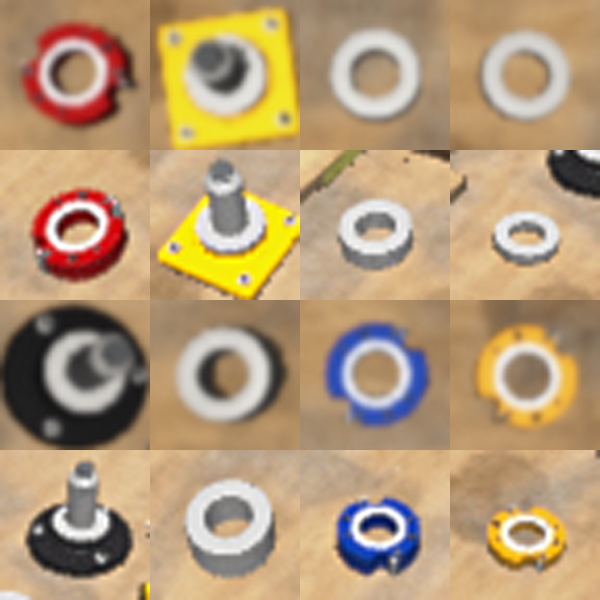

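Montage shows heights clearly: (284,173) is the middle collar20, (400,176) the thin collar12, (173,229) the thick collar30 (spare). Now the wrist camera geometry and a helper that turns targets into row units.

```bash
cat >> h.py <<'E'
from scipy.spatial.transform import Rotation as Ro
def down(yaw):  # tool x at yaw (deg) in world, z down
    return Ro.from_euler('z',yaw,degrees=True)*Ro.from_quat([1,0,0,0])
def row(pos,yaw,s=None,frm=None):
    s=s or arm.sense(); R=Ro.from_quat(s["orientation"]); p0=np.array(s["tcp_pos"] if frm is None else frm)
    d=R.inv().apply(np.array(pos,float)-p0)/30
    w=(R.inv()*down(yaw)).as_rotvec(degrees=True)/5
    print("row",np.r_[d,w].round(3),"yaw0",np.round(np.degrees(np.arctan2(*R.as_matrix()[[1,0],0])),2), "n",max(np.linalg.norm(d)*30/41.7,np.linalg.norm(w)*5/7.16).round(1))
E
python3 - <<'E'
from h import *
c=cams.capture("wrist"); s=arm.sense(); R=Ro.from_quat(s["orientation"])
Rc,t=RT(c); o=-Rc.T@t
print(c["fx"],c["cx"],c["cy"],"cam in tool",R.inv().apply(o-s["tcp_pos"]),"axes",(R.inv().as_matrix()@Rc.T).round(3))
cv2.imwrite("pics/w0.png",c["image"][:,:,::-1])
row((427,42,300),0)
E
```

```text
309.70691628693146 321.43144091836166 199.9506649794844 cam in tool [67.62515176 -1.00380471 29.74750219] axes [[ 0.    -0.964 -0.266]
 [ 1.     0.     0.001]
 [-0.001 -0.266  0.964]]
row [ 1.3536e+01 -1.3714e+01  3.4880e+00 -6.0000e-03  1.0000e-03  4.8910e+00] yaw0 24.45 n 14.1
```

View pics/w0.png

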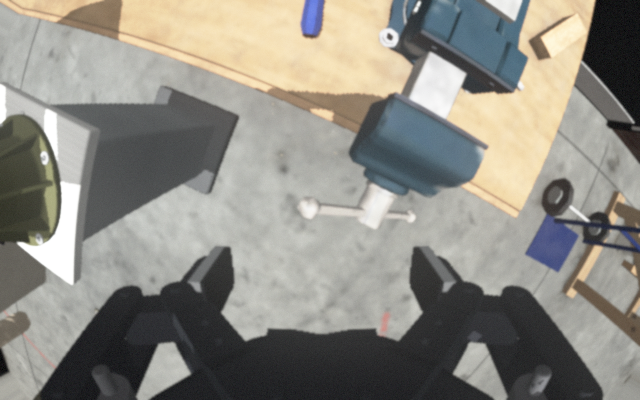

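Wrist picture shows the fingers at (215,265) and (430,265), the camera looking forward of the tool's +x side over floor and vise. Move over the blue cutter.

```bash
python3 -m jog '[[[0,13.5,-13.7,3.5,0,0,4.9],[0,13.5,-13.7,3.5,0,0,4.9],[0,13.5,-13.7,3.5,0,0,4.9],[0,13.5,-13.7,3.5,0,0,4.9],[0,13.5,-13.7,3.5,0,0,4.9],[0,13.5,-13.7,3.5,0,0,4.9],[0,13.5,-13.7,3.5,0,0,4.9],[0,13.5,-13.7,3.5,0,0,4.9],[0,13.5,-13.7,3.5,0,0,4.9],[0,13.5,-13.7,3.5,0,0,4.9],[0,13.5,-13.7,3.5,0,0,4.9],[0,13.5,-13.7,3.5,0,0,4.9],[0,13.5,-13.7,3.5,0,0,4.9],[0,13.5,-13.7,3.5,0,0,4.9],[0,13.5,-13.7,3.5,0,0,4.9],[0,13.5,-13.7,3.5,0,0,4.9],[0,13.5,-13.7,3.5,0,0,4.9]]]' 60
cat >> h.py <<'E'
def fit(c,m,near,fish=True):
    """ellipse centre of the outer contour of the mask blob nearest pixel"""
    cs,_=cv2.findContours(cv2.morphologyEx(m.astype(np.uint8),cv2.MORPH_OPEN,np.ones((3,3))),cv2.RETR_CCOMP,cv2.CHAIN_APPROX_NONE)
    return sorted([(np.hypot(e[0][0]-near[0],e[0][1]-near[1]),len(k),e) for k in cs if len(k)>25 for e in[cv2.fitEllipse(k)]],key=lambda q:q[0])[:4]
def show(name,c,uv,s,out=600):
    a,b=map(int,uv); im=c["image"][max(b-s,0):b+s,max(a-s,0):a+s,::-1]
    cv2.imwrite("pics/"+name,cv2.resize(im,None,fx=out/2/s,fy=out/2/s,interpolation=cv2.INTER_CUBIC))
E
python3 - <<'E'
from h import *
c=cams.capture("wrist"); cv2.imwrite("pics/w1.png",c["image"][:,:,::-1])
s=arm.sense();print(s["tcp_pos"],s["joints"]); print(proj(c,(427,42,20),True))
E
```

```text
time: 1.67
tcp_pos: [426.1, 41.0, 299.6]
orientation: [1.0, 0.0, -0.0, 0.0]
contact_force: [-0.3, -0.0, -0.1]
grip_width: 85.3
grasp_force: 0.0
[426.02061565  40.38080533 299.80021508] [ 8.89146950e-03  1.57154666e-01  1.96420106e+00 -1.42810663e-04
  1.02030041e+00  1.58107282e+00]
(np.float64(321.12087678761407), np.float64(196.80794707855418))
```

View pics/w1.png

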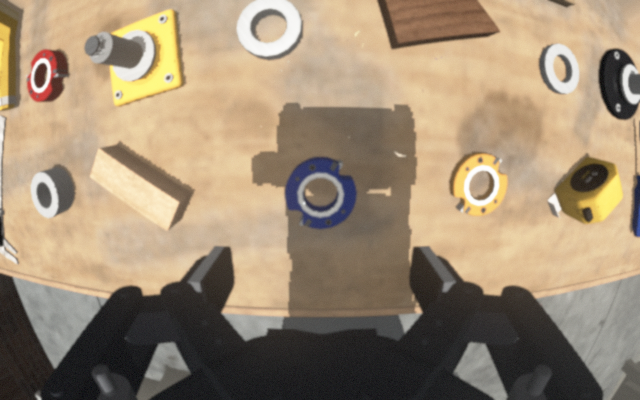

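Wrist view: blue cutter (321,195) with knives at (338,165)/(305,222), gold (483,184) with knives at (500,160)/(462,208), red (45,75), yellow stand arbor tip (98,47), collar20 (270,27), collar12 (560,70), black stand at the right edge. Measure by the white hub rings.

```bash
cat >> h.py <<'E'
RNG={'blue':((100,100,40),(130,255,255)),'gold':((15,120,90),(28,255,255)),'red':((170,120,60),(180,255,255))}
def hub(c,col,near,z):
    hsv=cv2.cvtColor(c["image"],cv2.COLOR_RGB2HSV); m=cv2.inRange(hsv,*RNG[col])
    if col=='red': m|=cv2.inRange(hsv,(0,120,60),(6,255,255))
    for q in fit(c,m,near):
        print(col,np.round(q[0],1),q[1],np.round(q[2][0],1),np.round(q[2][1],1),"->",onz(c,*q[2][0],z,True).round(1))
E
python3 - <<'E'
from h import *
c=cams.capture("wrist")
hub(c,'blue',(321,195),20);hub(c,'gold',(483,184),12);hub(c,'red',(45,75),20)
for n,uv,z in(('ys tip',(98,47),84),('c20',(270,27),20),('c12',(560,70),12)): print(n,onz(c,*uv,z,True).round(1))
E
```

```text
blue 2.4 321 [319.6 193.1] [58.7 63.4] -> [430.3  42.7  20. ]
blue 27.6 40 [317.9 222.4] [ 9.8 14.9] -> [404.4  44.2  20. ]
blue 316.9 106 [637.5 210.7] [ 3.2 77.9] -> [ 408.6 -389.5   20. ]
gold 9.1 188 [475.2 179.4] [43.7 50.6] -> [ 441.7 -101.4   12. ]
gold 15.1 98 [495.5 192.5] [15.  38.6] -> [ 429.4 -126.3   12. ]
gold 27.8 37 [474.2 210.4] [ 9.9 13.3] -> [ 411.6 -104.4   12. ]
gold 107.7 285 [590.5 190.1] [57.7 62.9] -> [ 433.6 -272.2   12. ]
red 13.8 97 [45.4 61.2] [20.1 26.8] -> [581.6 341.9  20. ]
red 14.1 100 [45.1 89.1] [20.  28.9] -> [549.6 341.3  20. ]
ys tip [556.  201.5  84. ]
c20 [569.1  82.5  20. ]
c12 [ 559.8 -203.3   12. ]
```

```bash
cat >> h.py <<'E'
def white(c,near,z,thr=150,smax=50,k=2):
    hsv=cv2.cvtColor(c["image"],cv2.COLOR_RGB2HSV); m=cv2.inRange(hsv,(0,0,thr),(180,smax,255))
    for q in fit(c,m,near)[:k]:
        p=onz(c,*q[2][0],z,True); Z=RT(c)[0]@p+RT(c)[1]
        print("white",np.round(q[0],1),q[1],np.round(q[2][0],1),"axes mm",np.round(np.array(q[2][1])*np.linalg.norm(Z)/c["fx"],1),"->",p.round(1))
E
python3 - <<'E'
from h import *
c=cams.capture("wrist")
white(c,(321,195),20);white(c,(483,184),12);white(c,(270,27),20);white(c,(560,70),12)
row((428,42,170),-30)
E
```

```text
white 1.9 104 [319.1 194.8] axes mm [30.1 31.4] -> [428.8  42.8  20. ]
white 2.0 123 [319.  194.6] axes mm [35.6 36.6] -> [429.   42.9  20. ]
white 2.8 76 [480.3 185. ] axes mm [24.  29.2] -> [ 436.4 -108.1   12. ]
white 2.9 105 [480.1 184.7] axes mm [32.9 39.3] -> [ 436.7 -107.9   12. ]
white 3.2 183 [266.8  26.7] axes mm [49.4 57.3] -> [569.7  84.7  20. ]
white 3.6 99 [266.6  25.8] axes mm [28.3 31.5] -> [570.5  84.9  20. ]
white 2.4 122 [560.7  67.7] axes mm [38.3 59.8] -> [ 562.4 -205.1   12. ]
white 2.7 68 [561.3  67.6] axes mm [21.7 34.1] -> [ 562.7 -205.9   12. ]
row [ 6.300e-02 -6.700e-02  4.333e+00 -1.000e-03 -6.000e-03  5.970e+00] yaw0 -0.15 n 4.2
```

```bash
python3 -m jog '[[[0,0.1,-0.08,0,0,0,1.4],[0,0.1,-0.08,1,0,0,2.8],[0,0.1,-0.08,2,0,0,4.2],[0,0.1,-0.08,3,0,0,5.6],[0,0.1,-0.08,3.7,0,0,6],[0,0.1,-0.08,4.1,0,0,6],[0,0.1,-0.08,4.25,0,0,6],[0,0.1,-0.08,4.25,0,0,6],[0,0.1,-0.08,4.25,0,0,6]]]' 60
python3 - <<'E'
from h import *
c=cams.capture("wrist"); cv2.imwrite("pics/w2.png",c["image"][:,:,::-1]); s=arm.sense();print(s["tcp_pos"],s["orientation"])
white(c,proj(c,(429,43,20),True),20)
E
```

```text
time: 2.57
tcp_pos: [429.5, 43.0, 172.9]
orientation: [0.966, -0.26, 0.0, -0.0]
contact_force: [0.2, -0.2, -0.2]
grip_width: 85.5
grasp_force: 0.0
[429.5279165   43.1423831  173.16517246] [ 9.65755424e-01 -2.59452986e-01  7.47592037e-04 -2.25145397e-04]
white 0.5 178 [324.2 271.1] axes mm [26.3 30.8] -> [429.1  42.8  20. ]
white 1.1 224 [324.2 270.4] axes mm [33.  37.9] -> [429.4  42.6  20. ]
```

View pics/w2.png

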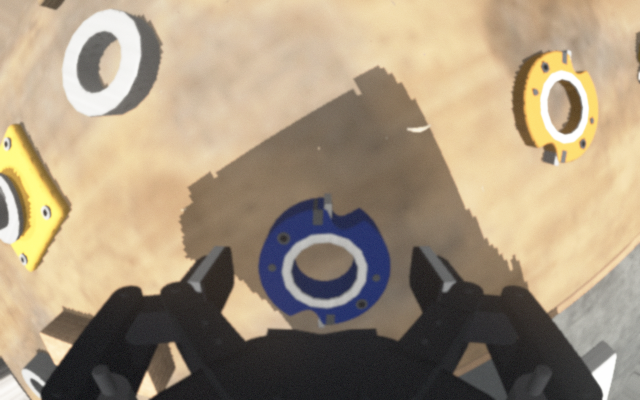

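Blue cutter sits centred between the open fingers (324,271), knives at (327,205)/(323,322) in line with tool x, clear of the pads. Close and lift.

```bash
python3 -m jog '[[[1,0,0,0,0,0,0],[1,0,0,0,0,0,0],[1,0,0,0,0,0,0],[1,0,0,0,0,0,0],[1,0,0,0,0,0,0],[1,0,0,0,0,0,0],[1,0,0,0,0,0,0],[1,0,0,0,0,0,0]]]' 60
python3 -m jog '[[[1,0,0,-0.5,0,0,0],[1,0,0,-1.5,0,0,0],[1,0,0,-2.7,0,0,0],[1,0,0,-4,0,0,0],[1,0,0,-4,0,0,0],[1,0,0,-4,0,0,0]]]' 60
python3 - <<'E'
from h import *
c=cams.capture("wrist"); cv2.imwrite("pics/w3.png",c["image"][:,:,::-1]); s=arm.sense();print(s["tcp_pos"],s["orientation"])
white(c,(324,260),0,k=4)
white(c,proj(c,(558,203,26),True),26)
print(proj(c,(558,203,84),True))
E
```

```text
time: 3.28
tcp_pos: [429.4, 43.5, 173.2]
orientation: [0.966, -0.259, 0.001, -0.0]
contact_force: [-4.6, -1.5, 14.1]
grip_width: 57.2
grasp_force: 62.0
time: 3.78
tcp_pos: [429.3, 43.6, 293.9]
orientation: [0.966, -0.259, 0.002, -0.001]
contact_force: [-0.3, 0.2, -2.9]
grip_width: 56.7
grasp_force: 66.7
[428.93760555  43.55007137 292.2576942 ] [ 9.65831081e-01 -2.59171899e-01  4.81350342e-04 -1.36286945e-04]
white 10.0 224 [321.5 269.7] axes mm [70.5 80.8] -> [365.7  81.8   0. ]
white 11.0 188 [322.  270.8] axes mm [56.2 65.1] -> [364.4  82.    0. ]
white 75.3 47 [363.5 324.1] axes mm [ 8.  24.5] -> [284.8  76.9   0. ]
white 134.0 70 [191.2 277.7] axes mm [12.4 33.7] -> [420.9 206.5   0. ]
white 3.6 151 [103.  171.6] axes mm [33.9 47.5] -> [558.2 207.5  26. ]
white 37.9 78 [ 70.2 182.5] axes mm [18.5 32.8] -> [575.6 256.   26. ]
(np.float64(64.27726286596936), np.float64(182.77979139480854))
```

View pics/w3.png

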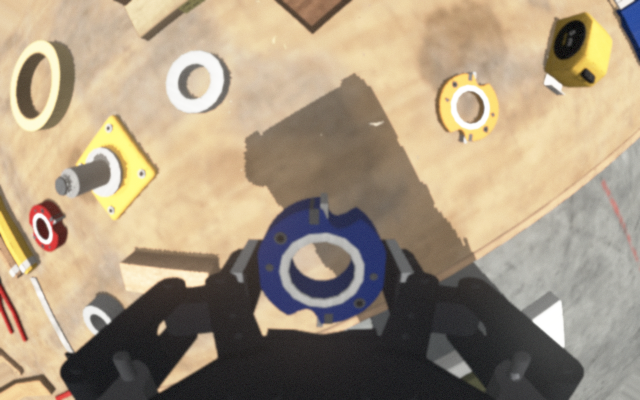

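Blue is held level between the pads (hub at (322,270)); yellow stand's flange at (103,172), tip at (66,183). Carry it over the yellow stand and measure there.

```bash
python3 -m jog '[[[1,0.25,-1,-0.2,0,0,-0.5],[1,0.4,-2.2,-0.2,0,0,-1.4],[1,0.6,-3.5,-0.2,0,0,-2.4],[1,0.75,-4.8,-0.2,0,0,-3.4],[1,0.9,-6,-0.2,0,0,-4],[1,1.02,-6.84,-0.2,0,0,-4],[1,1.02,-6.84,-0.2,0,0,-4],[1,1.02,-6.84,-0.2,0,0,-4],[1,1.02,-6.84,-0.2,0,0,-4]]]' 60
python3 - <<'E'
from h import *
c=cams.capture("wrist"); cv2.imwrite("pics/w4.png",c["image"][:,:,::-1]); s=arm.sense();print(s["tcp_pos"],s["orientation"],s["joints"])
print("hub in hand, plane TCP-153:"); white(c,(322,270),s["tcp_pos"][2]-153)
print("flange px",proj(c,(558,207,26),True),"tip",proj(c,(558,207,84),True))
E
```

```text
time: 4.58
tcp_pos: [558.0, 205.4, 296.3]
orientation: [0.996, -0.088, -0.001, 0.001]
contact_force: [0.3, 0.2, -2.4]
grip_width: 56.9
grasp_force: 66.6
[558.01292206 205.1679962  296.94806139] [ 9.96133757e-01 -8.78420014e-02 -1.05421873e-03  4.58552562e-04] [ 2.90743390e-01  5.02638910e-01  1.50036118e+00 -7.98793876e-05
  1.14089068e+00  2.03748394e+00]
hub in hand, plane TCP-153:
white 0.7 223 [321.5 269.6] axes mm [32.6 37.4] -> [558.7 206.  143.9]
white 0.7 180 [321.4 270.4] axes mm [26.3 30.8] -> [558.3 206.1 143.9]
flange px (np.float64(320.0132394086239), np.float64(200.27487616190152)) tip (np.float64(319.8214417193188), np.float64(225.17141545224527))
```

View pics/w4.png

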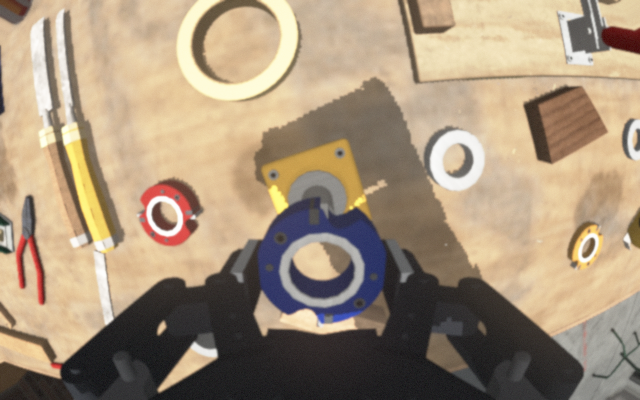

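The cutter hides the arbor (foot's bolts at (273,175),(341,153)); back off 60 mm to see the whole stand.

```bash
python3 -m jog '[[[1,-1,0,0,0,0,0],[1,-2.3,0,0,0,0,0],[1,-2.3,0,0,0,0,0],[1,-2.3,0,0,0,0,0],[1,-2.3,0,0,0,0,0]]]' 60
python3 - <<'E'
from h import *
c=cams.capture("wrist"); s=arm.sense();print(s["tcp_pos"])
f=proj(c,(558,207,26),True);print("flange px",f,"tip",proj(c,(558,207,84),True))
for thr in(70,100,130): white(c,f,26,thr,60,3)
show("w5.png",c,f,60)
E
```

```text
time: 5.05
tcp_pos: [490.5, 217.3, 298.6]
orientation: [0.996, -0.088, 0.0, -0.0]
contact_force: [0.3, 0.4, -1.9]
grip_width: 57.0
grasp_force: 66.6
[490.9121128  217.33074729 298.5393456 ]
flange px (np.float64(320.5416798166526), np.float64(115.49142145025307)) tip (np.float64(320.29666381724866), np.float64(115.01005702727156))
white 3.8 170 [316.9 114.4] axes mm [46.5 47.2] -> [559.4 209.6  26. ]
white 48.8 30 [340.1  70.8] axes mm [8.3 8.4] -> [590.3 186.   26. ]
white 53.3 31 [272.2  93.1] axes mm [8.3 8.5] -> [582.6 240.8  26. ]
white 3.8 170 [316.9 114.4] axes mm [46.5 47.2] -> [559.4 209.6  26. ]
white 46.5 28 [361.8 136.9] axes mm [4.7 6.6] -> [536.1 178.   26. ]
white 48.8 30 [340.1  70.8] axes mm [8.3 8.4] -> [590.3 186.   26. ]
white 3.8 170 [316.9 114.4] axes mm [46.5 47.2] -> [559.4 209.6  26. ]
white 7.3 69 [319.6 122.7] axes mm [11.2 18.9] -> [552.6 208.7  26. ]
white 48.8 30 [340.1  70.8] axes mm [8.3 8.4] -> [590.3 186.   26. ]
```

View pics/w5.png

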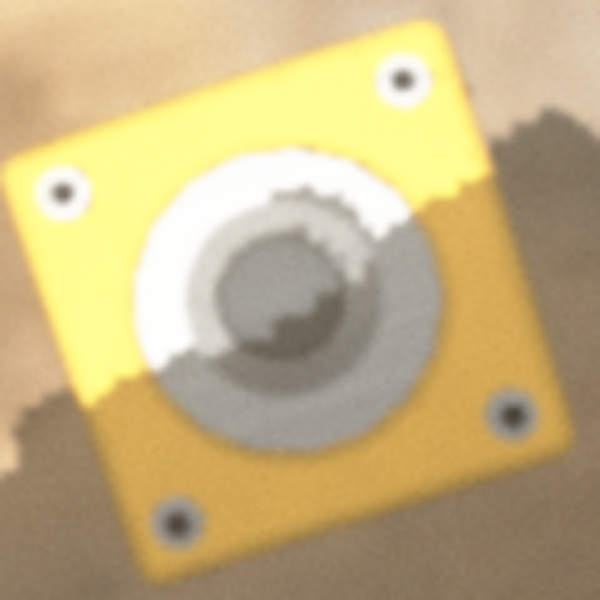

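Straight-down view of the stand: flange centre (317.2,114.7), thread (316.5,114.2), bolts' mean (317.7,115.4) – all agree on an axis at about (559.0, 209.3). Go over it and thread the cutter on part-way.

```bash
python3 -m jog '[[[1,1.2,-0.06,0,0,0,0],[1,2.28,-0.11,0,0,0,0],[1,2.28,-0.11,0,0,0,0],[1,2.28,-0.11,0,0,0,0],[1,2.28,-0.11,0.7,0,0,0],[1,2.28,-0.11,1.2,0,0,0],[1,2.28,-0.11,1.5,0,0,0],[1,2.28,-0.11,1.8,0,0,0],[1,2.28,-0.11,2.1,0,0,0],[1,2.28,-0.11,2.3,0,0,0],[1,2.28,-0.11,2.3,0,0,0]]]' 60
python3 - <<'E'
from h import *
s=arm.sense();print(s["tcp_pos"],s["contact_force"],s["torque"])
c=cams.capture("wrist");show("w6.png",c,(322,270),75)
E
```

```text
time: 6.02
tcp_pos: [558.2, 209.2, 228.1]
orientation: [0.996, -0.088, -0.001, 0.0]
contact_force: [-0.9, 0.3, -1.8]
grip_width: 57.0
grasp_force: 66.6
[558.20229    209.15517865 228.06885629] [-0.85973355  0.33218851 -1.78110041] [0.01894541 0.0042412  0.02601889]
```

View pics/w6.png

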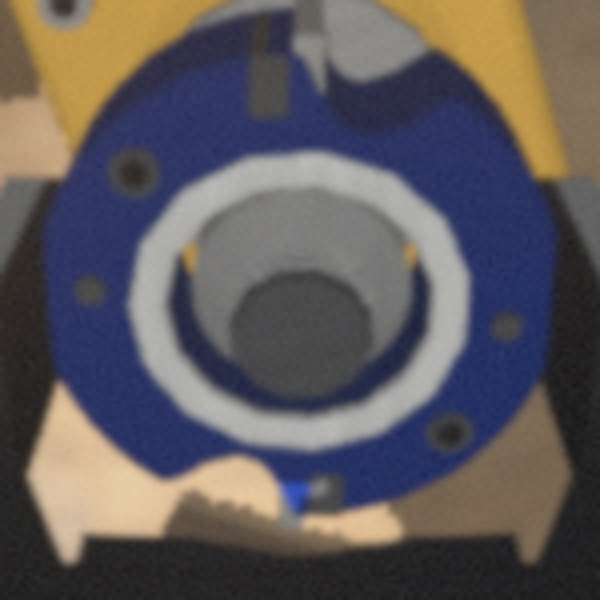

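The thread tip and arbor show inside the bore with gaps on both sides; no force. Lower to the flange.

```bash
python3 -m jog '[[[1,0,0,0.3,0,0,0],[1,0,0,0.6,0,0,0],[1,0,0,0.8,0,0,0],[1,0,0,0.9,0,0,0],[1,0,0,0.9,0,0,0],[1,0,0,0.93,0,0,0],[1,0,0,0.96,0,0,0],[1,0,0,0.96,0,0,0]]]' 60
```

```text
time: 6.73
tcp_pos: [558.5, 209.2, 200.5]
orientation: [0.996, -0.088, 0.0, -0.0]
contact_force: [0.2, -0.4, -2.5]
grip_width: 57.4
grasp_force: 66.6
```

```bash
python3 -m jog '[[[1,0,0,0.03,0,0,0],[1,0,0,0.03,0,0,0]]]' 60; python3 -m jog '[[[1,0,0,0.03,0,0,0],[1,0,0,0.03,0,0,0]]]' 60
```

```text
time: 6.9
tcp_pos: [558.4, 209.2, 199.6]
orientation: [0.996, -0.088, 0.0, -0.0]
contact_force: [0.1, -0.8, -1.0]
grip_width: 57.0
grasp_force: 66.6
time: 7.07
tcp_pos: [558.5, 209.2, 199.3]
orientation: [0.996, -0.088, 0.0, -0.0]
contact_force: [-4.1, -1.2, 6.0]
grip_width: 56.9
grasp_force: 67.4
```

Contact felt. Release and rise, then look.

```bash
python3 -m jog '[[[0,0,0,0,0,0,0],[0,0,0,0,0,0,0],[0,0,0,0,0,0,0],[0,0,0,0,0,0,0],[0,0,0,0,0,0,0],[0,0,0,0,0,0,0],[0,0,0,-1,0,0,0],[0,0,0,-2.2,0,0,0],[0,-1,0,-3.4,0,0,0],[0,-2.3,0,-3.4,0,0,0],[0,-2.3,0,-3.4,0,0,0],[0,-2.3,0,-3.4,0,0,0]]]'
python3 - <<'E'
from h import *
c=cams.capture("wrist"); s=arm.sense()
f=proj(c,(559,209.3,46),True);print(f)
white(c,f,46,thr=100,k=4); show("w7.png",c,f,60)
row((562,-205,300),-10,frm=s["tcp_pos"])
E
```

```text
time: 8.07
tcp_pos: [489.2, 221.6, 301.3]
orientation: [0.996, -0.087, 0.0, -0.0]
contact_force: [0.3, -0.1, -0.4]
grip_width: 85.3
grasp_force: 0.0
(np.float64(322.79546095274515), np.float64(111.767320232171))
white 1.4 151 [321.8 112.8] axes mm [38.4 38.8] -> [558.4 210.1  46. ]
white 6.8 48 [326.4 117.5] axes mm [ 7.2 16.1] -> [554.5 207.5  46. ]
white 48.5 28 [345.3  68.8] axes mm [7.  7.1] -> [587.5 187.9  46. ]
white 49.8 27 [277.6  90.7] axes mm [6.7 7.3] -> [580.3 238.6  46. ]
row [ 4.8230e+00  1.3582e+01  3.3000e-02 -5.0000e-03 -1.0000e-02 -2.0000e-03] yaw0 -10.01 n 10.4
```

View pics/w7.png

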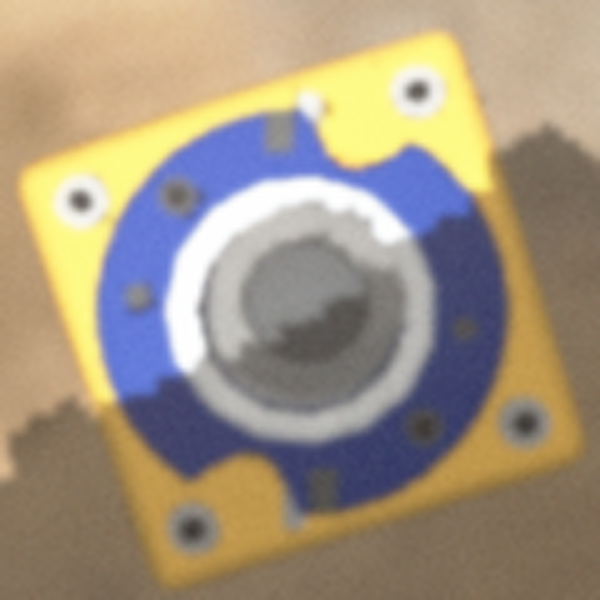

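Blue is seated flat on the flange with the arbor inside its bore (hub px (322,113)). Now to collar12.

```bash
python3 -m jog '[[[0,4.8,13.6,0,0,0,0],[0,4.8,13.6,0,0,0,0],[0,4.8,13.6,0,0,0,0],[0,4.8,13.6,0,0,0,0],[0,4.8,13.6,0,0,0,0],[0,4.8,13.6,0,0,0,0],[0,4.8,13.6,0,0,0,0],[0,4.8,13.6,0,0,0,0],[0,4.8,13.6,0,0,0,0],[0,4.8,13.6,0,0,0,0],[0,4.8,13.6,1,0,0,0],[0,4.8,13.6,2,0,0,0],[0,4.8,13.6,2.2,0,0,0],[0,4.8,13.6,2.2,0,0,0],[0,4.8,13.6,2.2,0,0,0]]]'
python3 - <<'E'
from h import *
c=cams.capture("wrist"); s=arm.sense(); print(s["tcp_pos"])
white(c,proj(c,(562,-205,12),True),12)
p=s["tcp_pos"]; row((562,-205,170),-10)
E
```

```text
time: 9.37
tcp_pos: [561.6, -205.6, 235.3]
orientation: [0.996, -0.087, 0.0, 0.0]
contact_force: [0.9, 0.9, 0.2]
grip_width: 85.3
grasp_force: 0.0
[ 561.74672157 -205.41816527  236.13507688]
white 17.4 167 [321.8 202.2] axes mm [23.5 35.4] -> [ 573.8 -207.1   12. ]
white 31.7 27 [290.6 213.8] axes mm [3.1 7.1] -> [ 569.6 -185.5   12. ]
row [ 2.000e-03 -1.600e-02  2.205e+00  4.000e-03 -2.100e-02 -1.000e-03] yaw0 -10.01 n 1.6
```

```bash
python3 - <<'E'
from h import *
c=cams.capture("wrist")
for t in (60,75,90,105): print(t); white(c,proj(c,(562,-205,12),True),12,thr=t,smax=35)
show("w8.png",c,proj(c,(562,-205,12),True),70)
E
```

```text
60
white 3.8 219 [322.8 216.2] axes mm [50.6 51.8] -> [ 564.4 -206.1   12. ]
white 4.1 118 [322.7 215.9] axes mm [26.  29.6] -> [ 564.7 -206.    12. ]
75
white 3.8 219 [322.8 216.2] axes mm [50.6 51.8] -> [ 564.4 -206.1   12. ]
white 4.1 118 [322.7 215.9] axes mm [26.  29.6] -> [ 564.7 -206.    12. ]
90
white 3.8 219 [322.8 216.2] axes mm [50.6 51.8] -> [ 564.4 -206.1   12. ]
white 4.1 118 [322.7 215.9] axes mm [26.  29.6] -> [ 564.7 -206.    12. ]
105
white 3.1 127 [322.6 216.8] axes mm [27.4 30. ] -> [ 564.  -205.9   12. ]
white 3.8 219 [322.8 216.2] axes mm [50.6 51.8] -> [ 564.4 -206.1   12. ]
```

View pics/w8.png

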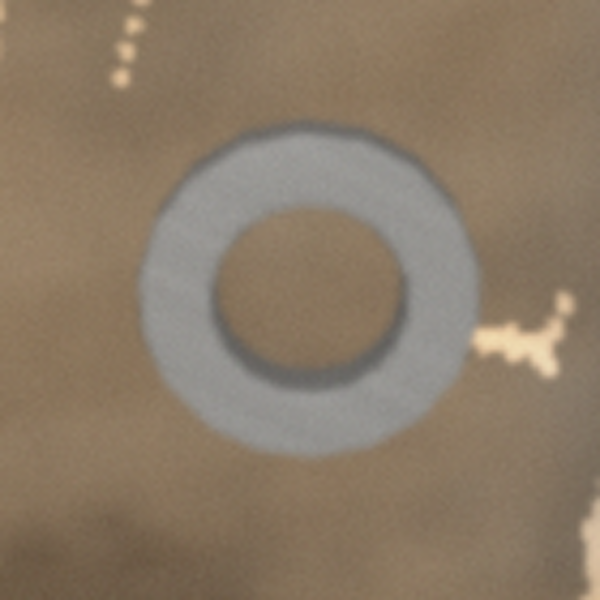

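The collar sits square in view; top face centre ≈ (563.3, -206). Descend and grip.

```bash
python3 -m jog '[[[0,0.06,0,0.7,0,0,0],[0,0.06,0,1.4,0,0,0],[0,0.06,0,1.9,0,0,0],[0,0.06,0,2.16,0,0,0],[0,0.06,0,2.16,0,0,0],[0,0.06,0,2.16,0,0,0],[1,0.06,0,2.16,0,0,0],[1,0.06,0,2.16,0,0,0],[1,0.06,0,2.16,0,0,0],[1,0.06,0,2.16,0,0,0],[1,0.06,0,2.16,0,0,0],[1,0.06,0,2.16,0,0,0],[1,0.06,0,2.16,0,0,0],[1,0.06,0,2.16,0,0,0]]]' 60
python3 -m jog '[[[1,0,0,-0.5,0,0,0],[1,0,0,-1.5,0,0,0],[1,0,0,-2.7,0,0,0],[1,0,0,-4.2,0,0,0],[1,0,0,-4.2,0,0,0],[1,0,0,-4.2,0,0,0]]]'
python3 - <<'E'
from h import *
s=arm.sense(); c=cams.capture("wrist");print(s["tcp_pos"])
white(c,(322,275),s["tcp_pos"][2]-159,thr=80)
row((558.5,208.7,300),-10)
E
```

```text
time: 10.63
tcp_pos: [563.2, -206.1, 171.5]
orientation: [0.996, -0.087, 0.001, 0.0]
contact_force: [-4.7, 2.0, 12.7]
grip_width: 51.5
grasp_force: 60.5
time: 11.13
tcp_pos: [563.1, -206.0, 298.9]
orientation: [0.996, -0.088, 0.003, 0.001]
contact_force: [0.9, 0.4, -2.0]
grip_width: 51.0
grasp_force: 63.3
[ 563.06201721 -206.04705409  298.94461596]
white 15.2 315 [321.2 259.8] axes mm [49.8 51.7] -> [ 566.6 -205.9  139.9]
white 15.7 152 [321.4 259.3] axes mm [21.7 27.9] -> [ 566.9 -206.   139.9]
row [-2.5500e+00 -1.3584e+01 -1.2700e-01  4.0000e-03 -1.8000e-02 -9.0000e-03] yaw0 -10.05 n 9.9
```

```bash
python3 -m jog '[[[1,-2.58,-13.6,0,0,0,0],[1,-2.58,-13.6,0,0,0,0],[1,-2.58,-13.6,0,0,0,0],[1,-2.58,-13.6,0,0,0,0],[1,-2.58,-13.6,0,0,0,0],[1,-2.58,-13.6,0,0,0,0],[1,-2.58,-13.6,0,0,0,0],[1,-2.58,-13.6,0,0,0,0],[1,-2.58,-13.6,0,0,0,0],[1,-2.58,-13.6,0,0,0,0],[1,-2.58,-13.6,0,0,0,0],[1,-2.58,-13.6,0,0,0,0],[1,-2.58,-13.6,0,0,0,0],[1,-2.58,-13.6,0.6,0,0,0],[1,-2.58,-13.6,1.1,0,0,0],[1,-2.58,-13.6,1.5,0,0,0],[1,-2.58,-13.6,1.5,0,0,0],[1,-2.58,-13.6,1.5,0,0,0]]]'
python3 - <<'E'
from h import *
s=arm.sense(); print(s["tcp_pos"],s["contact_force"])
c=cams.capture("wrist");show("w9.png",c,(322,265),75)
E
```

```text
time: 12.68
tcp_pos: [558.0, 208.5, 250.3]
orientation: [0.996, -0.088, -0.001, 0.0]
contact_force: [0.0, -0.6, -1.3]
grip_width: 50.9
grasp_force: 63.4
[557.98708633 208.46649604 250.28986883] [ 0.03621303 -0.63152207 -1.30318029]
```

View pics/w9.png

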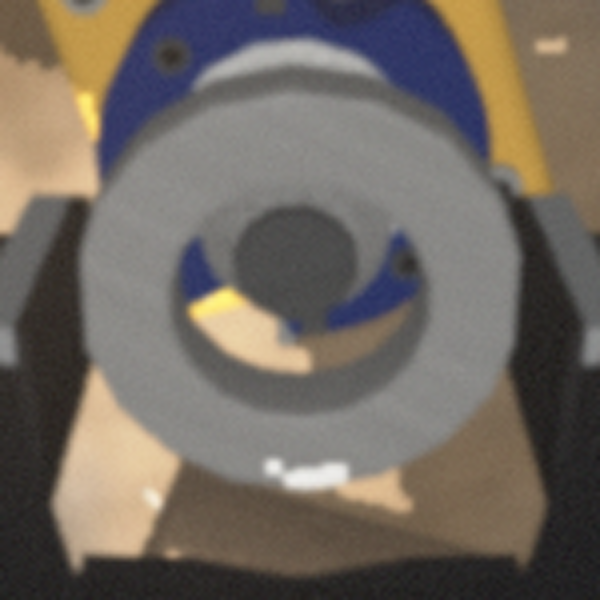

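The thread tip shows at crop (297,258), collar's top face spans (80..520, 95..487). Work out the offset from rays.

```bash
python3 - <<'E'
from h import *
c=cams.capture("wrist"); f=lambda u,v:(247+u/4,190+v/4)
print("tip",onz(c,*f(297,258),84,True))
for e in((300,95),(300,487),(80,285),(520,285)): print(e,onz(c,*f(*e),90.8,True))
E
```

```text
tip [559.78487869 209.42014143  84.        ]
(300, 95) [582.56651053 205.02920566  90.8       ]
(300, 487) [530.50696983 214.24467322  90.8       ]
(80, 285) [563.68226963 234.87306266  90.8       ]
(520, 285) [554.51125947 183.4730934   90.8       ]
```

Collar lies about 2–3 mm short in tool x, fine in y. Correct by +2 mm and lower past the taper.

```bash
python3 -m jog '[[[1,0.07,0,0,0,0,0],[1,0.07,0,0.2,0,0,0],[1,0.07,0,0.4,0,0,0],[1,0.07,0,0.58,0,0,0],[1,0.07,0,0.58,0,0,0]]]'
python3 -m jog '[[[1,0,0,0.2,0,0,0],[1,0,0,0.36,0,0,0],[1,0,0,0.44,0,0,0],[1,0,0,0.46,0,0,0],[1,0,0,0.46,0,0,0]]]'
```

```text
time: 13.2
tcp_pos: [559.6, 208.9, 231.8]
orientation: [0.996, -0.088, -0.001, 0.0]
contact_force: [-0.7, 0.5, -2.1]
grip_width: 51.3
grasp_force: 63.4
time: 13.62
tcp_pos: [559.9, 208.9, 219.4]
orientation: [0.996, -0.088, -0.0, 0.0]
contact_force: [0.6, 0.2, -1.0]
grip_width: 51.3
grasp_force: 63.4
```

```bash
python3 -m jog '[[[1,0,0,0.035,0,0,0],[1,0,0,0.035,0,0,0]]]'; python3 -m jog '[[[1,0,0,0.03,0,0,0],[1,0,0,0.03,0,0,0]]]'
```

```text
time: 13.78
tcp_pos: [559.9, 208.9, 218.6]
orientation: [0.996, -0.088, 0.0, -0.0]
contact_force: [0.0, 0.2, -1.0]
grip_width: 51.3
grasp_force: 63.4
time: 13.95
tcp_pos: [559.9, 208.9, 217.7]
orientation: [0.996, -0.088, 0.0, -0.0]
contact_force: [0.6, -0.4, -1.6]
grip_width: 51.3
grasp_force: 63.4
```

```bash
python3 -m jog '[[[1,0,0,0.02,0,0,0],[1,0,0,0.02,0,0,0]]]'; python3 -m jog '[[[1,0,0,0.02,0,0,0],[1,0,0,0.02,0,0,0]]]'
```

```text
time: 14.12
tcp_pos: [559.9, 209.0, 217.6]
orientation: [0.996, -0.088, 0.0, -0.0]
contact_force: [-2.3, -2.2, 4.2]
grip_width: 51.6
grasp_force: 64.0
time: 14.28
tcp_pos: [560.0, 208.9, 217.6]
orientation: [0.996, -0.088, 0.0, -0.0]
contact_force: [-6.2, -2.4, 11.8]
grip_width: 51.1
grasp_force: 64.6
```

Seated at the expected height. Release, rise and look back by numbers.

```bash
python3 -m jog '[[[0,0,0,0,0,0,0],[0,0,0,0,0,0,0],[0,0,0,0,0,0,0],[0,0,0,0,0,0,0],[0,0,0,0,0,0,0],[0,0,0,0,0,0,0],[0,0,0,-1,0,0,0],[0,0,0,-2.2,0,0,0],[0,-1,0,-2.9,0,0,0],[0,-2.3,0,-2.9,0,0,0],[0,-2.3,0,-2.9,0,0,0],[0,-2.3,0,-2.9,0,0,0]]]'
python3 - <<'E'
from h import *
c=cams.capture("wrist"); s=arm.sense(); f=proj(c,(559,209.3,58),True)
white(c,f,58,thr=80,k=4); cv2.imwrite("pics/w10.png",c["image"][:,:,::-1])
hsv=cv2.cvtColor(c["image"],cv2.COLOR_RGB2HSV); print(proj(c,(564,349,20),True))
white(c,proj(c,(564,349,20),True),20,k=3)
row((564,349,300),80)
E
```

```text
time: 15.28
tcp_pos: [490.8, 221.3, 303.9]
orientation: [0.996, -0.087, 0.0, -0.0]
contact_force: [1.1, 0.7, 0.1]
grip_width: 85.1
grasp_force: 0.0
white 1.0 232 [321.8 113.2] axes mm [53.2 54.5] -> [559.5 209.9  58. ]
white 48.0 27 [344.9  71.1] axes mm [6.1 7.3] -> [586.1 189.1  58. ]
white 49.2 28 [278.3  92.7] axes mm [6.6 6.9] -> [579.2 236.9  58. ]
white 138.6 74 [458.1  83.8] axes mm [16.5 23.2] -> [568. 107.  58.]
(np.float64(167.1137534571769), np.float64(142.7676269065536))
white 3.6 111 [164.7 140.1] axes mm [33.4 39.5] -> [566.9 350.9  20. ]
white 3.7 83 [164.6 140.1] axes mm [25.4 29.8] -> [566.9 351.   20. ]
white 75.8 50 [ 99.2 176.4] axes mm [10.8 25.4] -> [551.4 439.9  20. ]
row [ 1.6270e+00 -4.6150e+00  1.3100e-01  4.0000e-03 -1.1000e-02 -1.8002e+01] yaw0 -10.01 n 12.6
```

Collar12 is home: 54 mm circle at (559.5,209.9) for z=58. Now the red cutter.

```bash
python3 -m jog '[[[0,1.75,-4.7,0,0,0,-18],[0,1.75,-4.7,0,0,0,-18],[0,1.75,-4.7,0,0,0,-18],[0,1.75,-4.7,0,0,0,-18],[0,1.75,-4.7,0,0,0,-18],[0,1.75,-4.7,0,0,0,-18],[0,1.75,-4.7,0,0,0,-18],[0,1.75,-4.7,0,0,0,-18],[0,1.75,-4.7,0,0,0,-18],[0,1.75,-4.7,0,0,0,-18],[0,1.75,-4.7,0,0,0,-18],[0,1.75,-4.7,1,0,0,-18],[0,1.75,-4.7,2,0,0,-18],[0,1.75,-4.7,2.1,0,0,-18],[0,1.75,-4.7,2.1,0,0,-18],[0,1.75,-4.7,2.1,0,0,-18]]]'
cat >> h.py <<'E'
def knives(c,col,ctr,z):
    """angle (deg, world yaw) of the steel/gaps at the rim: share of non-body colour at r=24..33 by direction"""
    hsv=cv2.cvtColor(c["image"],cv2.COLOR_RGB2HSV); m=cv2.inRange(hsv,*RNG[col])
    if col=='red': m|=cv2.inRange(hsv,(0,120,40),(8,255,255))
    a=np.arange(0,360,10); r=[]
    for t in np.radians(a):
        r.append(sum(m[int(round(v)),int(round(u))]==0 for q in(23,25,27,28.5) for u,v in[proj(c,(ctr[0]+q*np.cos(t),ctr[1]+q*np.sin(t),z),True)]))
    print(col,{int(k):int(x) for k,x in zip(a,r) if x})
E
python3 - <<'E'
from h import *
c=cams.capture("wrist"); s=arm.sense();print(s["tcp_pos"],s["joints"])
white(c,proj(c,(567,351,20),True),20,thr=90,k=3)
knives(c,'red',(567,351),20)
E
```

```text
time: 16.67
tcp_pos: [569.0, 350.6, 241.5]
orientation: [0.767, 0.641, 0.001, 0.0]
contact_force: [0.8, 0.4, 0.9]
grip_width: 85.7
grasp_force: 0.0
[568.98756402 350.7432914  242.2605111 ] [ 4.97634492e-01  7.18721987e-01  1.29001253e+00 -3.28575660e-05
  1.13037822e+00  6.75546034e-01]
white 0.2 123 [318.2 222.4] axes mm [27.5 29.5] -> [567.  351.1  20. ]
white 0.3 159 [318.2 222.3] axes mm [35.3 37.7] -> [567.  351.2  20. ]
white 47.6 26 [318.9 175. ] axes mm [2.7 7. ] -> [573.1 382.1  20. ]
red {60: 1, 70: 2, 80: 1, 90: 4, 130: 3, 170: 1, 240: 4, 250: 4, 270: 3, 310: 3, 340: 1}
```

```bash
python3 -m jog '[[[0,0,-0.065,0.7,0,0,0],[0,0,-0.065,1.4,0,0,0],[0,0,-0.065,2,0,0,0],[0,0,-0.065,2.28,0,0,0],[0,0,-0.065,2.28,0,0,0],[0,0,-0.065,2.28,0,0,0],[1,0,-0.065,2.28,0,0,0],[1,0,-0.065,2.28,0,0,0],[1,0,-0.065,2.28,0,0,0],[1,0,-0.065,2.28,0,0,0],[1,0,-0.065,2.28,0,0,0],[1,0,-0.065,2.28,0,0,0],[1,0,-0.065,2.28,0,0,0],[1,0,-0.065,2.28,0,0,0]]]' 60
python3 -m jog '[[[1,0,0,-0.5,0,0,0],[1,0,0,-1.5,0,0,0],[1,0,0,-2.7,0,0,0],[1,0,0,-4.2,0,0,0],[1,0,0,-4.2,0,0,0],[1,0,0,-4.2,0,0,0]]]'
python3 - <<'E'
from h import *
s=arm.sense(); c=cams.capture("wrist");print(s["tcp_pos"])
white(c,(322,270),s["tcp_pos"][2]-153,thr=90)
row((559.2,209.3,300),80)
E
```

```text
time: 17.88
tcp_pos: [566.8, 351.2, 173.9]
orientation: [0.766, 0.642, 0.001, 0.0]
contact_force: [1.1, -0.6, 7.3]
grip_width: 57.0
grasp_force: 65.3
time: 18.38
tcp_pos: [566.4, 351.1, 302.3]
orientation: [0.766, 0.642, 0.003, 0.001]
contact_force: [-0.7, -0.4, -3.4]
grip_width: 56.8
grasp_force: 65.6
[566.39862175 351.0771526  302.3007156 ]
white 1.3 175 [321.7 271.3] axes mm [25.5 29.5] -> [567.3 352.4 149.3]
white 1.5 223 [321.4 271.4] axes mm [32.9 37.7] -> [567.2 352.4 149.3]
row [-4.687  0.596 -0.027  0.015 -0.012 -0.01 ] yaw0 79.95 n 3.4
```

```bash
python3 -m jog '[[[1,-1,0.12,0,0,0,0],[1,-2.2,0.27,0,0,0,0],[1,-3.5,0.43,0,0,0,0],[1,-4.71,0.58,0,0,0,0],[1,-4.71,0.58,0,0,0,0],[1,-4.71,0.58,0,0,0,0],[1,-4.71,0.58,0,0,0,0],[1,-4.71,0.58,0.6,0,0,0],[1,-4.71,0.58,1.1,0,0,0],[1,-4.71,0.58,1.4,0,0,0],[1,-4.71,0.58,1.6,0,0,0],[1,-4.71,0.58,1.8,0,0,0],[1,-4.71,0.58,1.8,0,0,0]]]'
python3 - <<'E'
from h import *
s=arm.sense(); c=cams.capture("wrist");print(s["tcp_pos"],s["contact_force"])
white(c,(322,270),s["tcp_pos"][2]-153,thr=90)
g=cv2.cvtColor(c["image"],cv2.COLOR_RGB2GRAY)[230:300,280:364]
print(g[::5,::4])
E
```

```text
time: 19.52
tcp_pos: [558.6, 209.2, 243.0]
orientation: [0.766, 0.643, -0.001, -0.0]
contact_force: [-1.4, 0.6, -3.3]
grip_width: 56.9
grasp_force: 65.5
[558.63767661 209.19347655 242.95745303] [-1.43409346  0.61650386 -3.32494358]
white 1.5 222 [321.4 271.4] axes mm [32.9 37.7] -> [558.4 210.   90. ]
white 5.4 235 [321.6 275.4] axes mm [21.9 27.2] -> [558.1 207.9  90. ]
[[ 72  70  73  70  70  69  71  70  69  68  70  67  67  66  63  60  66  68
   62  68  66]
 [ 76  67  69  68  69  65  70  85 102 122 135 148 135  87  66  64  66  65
   67  65  63]
 [ 50  75  68  67  74 130 177 176 176 176 178 179 179 182 177 167 137  67
   65  64  63]
 [ 71  75  66 143 181 181 176 158 143 139 133 129 137 149 165 173 177 165
   87  63  64]
 [ 69  67 141 177 176 156 123 123 129 123 105 101 110 123 123 130 168 173
  180 127  67]
 [ 68 126 174 173 141 116 120 124  76  75  78  75  76  68 109 118 117 139
  179 180  96]
 [ 83 177 173 116 135 117 114  81  75  69  77  78  76  74  73 115 115 131
  151 179 159]
 [112 178 163  57 135 132 110  78  79  71  74  78  77  76  75 106 120 109
   65 177 178]
 [144 179 141  44  63 134 132  85  75  73  72  72  78  74  77 113 119  46
   53 171 182]
 [144 179 144  46  48  55 120 137  93  73  75  69  76  76 119  96  48  46
   53 175 181]
 [ 94 177 170  60  45  45  49  58  87 108  92  83  86  76  47  46  45  46
   89 177 178]
 [ 67 170 178 128  42  46  49  48  47  49  49  48  50  47  47  50  46  55
  169 179 136]
 [ 59  98 173 176 140  53  47  49  47  52  45  47  43  48  47  50  69 149
  180 165  63]
 [ 63  61  79 169 179 167 110  55  45  50  44  50  44  47  58 129 175 176
  167  74  60]]
```

```bash
python3 - <<'E'
from h import *
c=cams.capture("wrist")
g=cv2.GaussianBlur(cv2.cvtColor(c["image"],cv2.COLOR_RGB2GRAY),(3,3),0)
m=((g>62)&(g<95)).astype(np.uint8); m[:, :300]=0;m[:,346:]=0;m[:248]=0;m[284:]=0
m=cv2.morphologyEx(m,cv2.MORPH_OPEN,np.ones((5,5)))
k=max(cv2.findContours(m,0,1)[0],key=len);e=cv2.fitEllipse(k);print(e,onz(c,*e[0],84,True))
E
```

```text
((322.420654296875, 263.932861328125), (27.8641300201416, 31.49992561340332), 89.94510650634766) [559.18639035 210.14704717  84.        ]
```

Tip (559.2,210.1) against hub (558.4,210.0): well centred. Nudge and lower.

```bash
python3 -m jog '[[[1,0,0.02,0,0,0,0],[1,0,0.02,0.15,0,0,0],[1,0,0.02,0.25,0,0,0],[1,0,0.02,0.33,0,0,0],[1,0,0.02,0.33,0,0,0]]]'; python3 -m jog '[[[1,0,0,0.03,0,0,0],[1,0,0,0.03,0,0,0]]]';python3 -m jog '[[[1,0,0,0.025,0,0,0],[1,0,0,0.025,0,0,0]]]'
```

```text
time: 20.03
tcp_pos: [559.3, 208.6, 233.5]
orientation: [0.766, 0.642, -0.0, -0.0]
contact_force: [-0.1, 0.1, -3.6]
grip_width: 56.9
grasp_force: 65.5
time: 20.2
tcp_pos: [559.4, 208.7, 233.2]
orientation: [0.766, 0.642, -0.0, -0.0]
contact_force: [-0.1, 0.8, -2.6]
grip_width: 56.7
grasp_force: 65.5
time: 20.37
tcp_pos: [559.4, 208.7, 232.4]
orientation: [0.766, 0.642, -0.0, 0.0]
contact_force: [-1.1, 0.4, -3.0]
grip_width: 57.0
grasp_force: 65.5
```

```bash
python3 -m jog '[[[1,0,0,0.02,0,0,0],[1,0,0,0.02,0,0,0]]]';python3 -m jog '[[[1,0,0,0.02,0,0,0],[1,0,0,0.02,0,0,0]]]'
```

```text
time: 20.53
tcp_pos: [559.4, 208.7, 232.0]
orientation: [0.766, 0.642, 0.0, 0.0]
contact_force: [0.9, 0.3, -1.2]
grip_width: 56.9
grasp_force: 65.6
time: 20.7
tcp_pos: [559.5, 208.7, 231.9]
orientation: [0.766, 0.642, 0.0, 0.0]
contact_force: [-2.8, -1.1, 4.5]
grip_width: 57.1
grasp_force: 66.2
```

```bash
python3 -m jog '[[[0,0,0,0,0,0,0],[0,0,0,0,0,0,0],[0,0,0,0,0,0,0],[0,0,0,0,0,0,0],[0,0,0,0,0,0,0],[0,0,0,0,0,0,0],[0,0,0,-1,0,0,0],[0,0,0,-2.2,0,0,0],[0,-1,0,-2.4,0,0,0],[0,-2.2,0,-2.4,0,0,0],[0,-2.2,0,-2.4,0,0,0],[0,-2.2,0,-2.4,0,0,0]]]'
python3 - <<'E'
from h import *
c=cams.capture("wrist"); s=arm.sense(); f=proj(c,(559.3,209.5,78),True)
white(c,f,78,thr=90,k=2); cv2.imwrite("pics/w11.png",c["image"][:,:,::-1])
p=proj(c,(570,84.8,20),True); print(p); white(c,p,20,thr=90,k=2)
row((569.5,84.8,240),0)
E
```

```text
time: 21.7
tcp_pos: [547.8, 142.5, 303.7]
orientation: [0.767, 0.642, 0.0, 0.0]
contact_force: [-0.5, 0.3, 0.8]
grip_width: 85.1
grasp_force: 0.0
white 1.7 173 [320.8 118.6] axes mm [38.1 38.6] -> [559.2 208.5  78. ]
white 36.9 31 [331.3  81.6] axes mm [4.2 8.3] -> [569.8 230.5  78. ]
(np.float64(356.6665106703871), np.float64(254.07082704639993))
white 4.3 73 [355.9 249.8] axes mm [18.4 26.6] -> [569.9  89.2  20. ]
white 4.4 174 [357.  249.7] axes mm [53.2 55.7] -> [570.9  89.1  20. ]
row [-1.8000e+00  1.0500e+00  2.1150e+00  1.0000e-03 -5.0000e-03  1.5979e+01] yaw0 79.89 n 11.2
```

Red is home (hub circle at z=78 of the same 38 mm, at (559.2,208.5)). Now collar20.

```bash
python3 -m jog '[[[0,-1.77,1.05,0,0,0,16],[0,-1.77,1.05,0,0,0,16],[0,-1.77,1.05,0,0,0,16],[0,-1.77,1.05,0,0,0,16],[0,-1.77,1.05,0,0,0,16],[0,-1.77,1.05,0,0,0,16],[0,-1.77,1.05,0,0,0,16],[0,-1.77,1.05,0,0,0,16],[0,-1.77,1.05,0,0,0,16],[0,-1.77,1.05,0,0,0,16],[0,-1.77,1.05,1,0,0,16],[0,-1.77,1.05,2,0,0,16],[0,-1.77,1.05,2.1,0,0,16],[0,-1.77,1.05,2.1,0,0,16],[0,-1.77,1.05,2.1,0,0,16]]]'
python3 - <<'E'
from h import *
c=cams.capture("wrist"); s=arm.sense();print(s["tcp_pos"])
p=proj(c,(570,86,20),True)
white(c,p,20,thr=80,k=2)
g=cv2.cvtColor(c["image"],cv2.COLOR_RGB2GRAY); u=int(p[0]); print(u,list(enumerate(g[150:270:1,u]))[::2])
E
```

```text
time: 23.0
tcp_pos: [570.1, 86.5, 241.4]
orientation: [1.0, 0.001, 0.0, -0.0]
contact_force: [0.1, 0.2, -0.6]
grip_width: 85.3
grasp_force: 0.0
[570.1775386   86.37125562 241.94916202]
white 5.8 106 [325.3 216. ] axes mm [21.5 26.9] -> [573.8  84.9  20. ]
white 8.1 296 [324.5 213.6] axes mm [51.8 60. ] -> [575.5  85.4  20. ]
323 [(0, np.uint8(104)), (2, np.uint8(106)), (4, np.uint8(109)), (6, np.uint8(107)), (8, np.uint8(111)), (10, np.uint8(112)), (12, np.uint8(114)), (14, np.uint8(113)), (16, np.uint8(115)), (18, np.uint8(114)), (20, np.uint8(116)), (22, np.uint8(116)), (24, np.uint8(117)), (26, np.uint8(107)), (28, np.uint8(103)), (30, np.uint8(111)), (32, np.uint8(140)), (34, np.uint8(152)), (36, np.uint8(152)), (38, np.uint8(151)), (40, np.uint8(148)), (42, np.uint8(149)), (44, np.uint8(147)), (46, np.uint8(147)), (48, np.uint8(132)), (50, np.uint8(116)), (52, np.uint8(118)), (54, np.uint8(118)), (56, np.uint8(119)), (58, np.uint8(120)), (60, np.uint8(123)), (62, np.uint8(123)), (64, np.uint8(120)), (66, np.uint8(121)), (68, np.uint8(121)), (70, np.uint8(118)), (72, np.uint8(119)), (74, np.uint8(119)), (76, np.uint8(118)), (78, np.uint8(122)), (80, np.uint8(122)), (82, np.uint8(116)), (84, np.uint8(103)), (86, np.uint8(103)), (88, np.uint8(105)), (90, np.uint8(104)), (92, np.uint8(127)), (94, np.uint8(152)), (96, np.uint8(152)), (98, np.uint8(146)), (100, np.uint8(146)), (102, np.uint8(147)), (104, np.uint8(146)), (106, np.uint8(138)), (108, np.uint8(121)), (110, np.uint8(117)), (112, np.uint8(116)), (114, np.uint8(114)), (116, np.uint8(116)), (118, np.uint8(118))]
```

```bash
python3 - <<'E'
from h import *
c=cams.capture("wrist"); s=arm.sense(); p=proj(c,(570,86,20),True)
white(c,p,20,thr=130,k=3)
E
```

```text
white 1.9 134 [325.  220.7] axes mm [28.9 31.7] -> [570.7  84.9  20. ]
white 2.6 219 [324.8 219.7] axes mm [49.4 52.3] -> [571.5  85.   20. ]
white 141.4 33 [340.2  81.4] axes mm [5.3 6.5] -> [660.   75.9  20. ]
```

```bash
python3 -m jog '[[[0,0.03,0.045,0.7,0,0,0],[0,0.03,0.045,1.4,0,0,0],[0,0.03,0.045,2,0,0,0],[0,0.03,0.045,2.28,0,0,0],[0,0.03,0.045,2.28,0,0,0],[0,0.03,0.045,2.28,0,0,0],[1,0.03,0.045,2.28,0,0,0],[1,0.03,0.045,2.28,0,0,0],[1,0.03,0.045,2.28,0,0,0],[1,0.03,0.045,2.28,0,0,0],[1,0.03,0.045,2.28,0,0,0],[1,0.03,0.045,2.28,0,0,0],[1,0.03,0.045,2.28,0,0,0],[1,0.03,0.045,2.28,0,0,0]]]' 60
python3 -m jog '[[[1,0,0,-0.5,0,0,0],[1,0,0,-1.5,0,0,0],[1,0,0,-2.7,0,0,0],[1,0,0,-4.2,0,0,0],[1,0,0,-4.2,0,0,0],[1,0,0,-4.2,0,0,0]]]'
python3 - <<'E'
from h import *
s=arm.sense(); c=cams.capture("wrist");print(s["tcp_pos"])
for t in (100,130,140):white(c,(322,270),s["tcp_pos"][2]-153.5,thr=t)
row((498,-325,300),0)
E
```

```text
time: 24.27
tcp_pos: [570.9, 84.6, 173.6]
orientation: [1.0, -0.0, 0.001, -0.0]
contact_force: [-5.2, -0.9, 13.0]
grip_width: 52.7
grasp_force: 60.4
time: 24.77
tcp_pos: [570.8, 84.6, 300.9]
orientation: [1.0, -0.0, 0.003, -0.0]
contact_force: [0.8, 0.0, -2.5]
grip_width: 52.2
grasp_force: 63.4
[570.75314129  84.63411996 300.91885522]
white 0.7 179 [321.4 269.8] axes mm [25.9 30.5] -> [572.   85.6 147.4]
white 3.8 320 [321.2 266.3] axes mm [47.  51.8] -> [573.8  85.7 147.4]
white 0.2 199 [321.9 270.1] axes mm [28.  32.8] -> [571.9  85.4 147.4]
white 3.5 337 [320.3 266.9] axes mm [44.9 50.3] -> [573.5  86.1 147.4]
white 45.3 100 [302.6 310.9] axes mm [ 4.3 23.8] -> [549.1  94.7 147.4]
white 49.9 31 [324.8 220.2] axes mm [2.1 5.8] -> [595.7  84.2 147.4]
row [-2.4030e+00  1.3655e+01 -5.4000e-02 -2.0000e-03 -1.9000e-02 -8.0000e-03] yaw0 -0.04 n 10.0
```

```bash
python3 -m jog '[[[1,-2.4,13.65,0,0,0,0],[1,-2.4,13.65,0,0,0,0],[1,-2.4,13.65,0,0,0,0],[1,-2.4,13.65,0,0,0,0],[1,-2.4,13.65,0,0,0,0],[1,-2.4,13.65,0,0,0,0],[1,-2.4,13.65,0,0,0,0],[1,-2.4,13.65,0,0,0,0],[1,-2.4,13.65,0,0,0,0],[1,-2.4,13.65,0,0,0,0],[1,-2.4,13.65,0,0,0,0],[1,-2.4,13.65,0,0,0,0],[1,-2.4,13.65,0,0,0,0],[1,-2.4,13.65,0,0,0,0]]]'
python3 - <<'E'
from h import *
s=arm.sense(); c=cams.capture("wrist");print(s["tcp_pos"]); p=proj(c,(567,-325,26),True);print(p)
cv2.imwrite("pics/w12.png",c["image"][:,:,::-1])
for t in(70,100,130): white(c,p,26,thr=t,smax=60,k=3)
g=cv2.cvtColor(c["image"],cv2.COLOR_RGB2GRAY); a,b=map(int,p); print(g[b-30:b+31:4,a-40:a+41:4])
E
```

```text
time: 25.98
tcp_pos: [498.5, -323.8, 296.9]
orientation: [1.0, 0.0, -0.001, -0.001]
contact_force: [0.5, -0.1, -2.4]
grip_width: 52.5
grasp_force: 63.6
[ 498.46107117 -323.7870175   296.93069814]
(np.float64(324.56503189920596), np.float64(114.5147827310353))
white 17.7 540 [312.7 101.4] axes mm [68.4 95.9] -> [ 577.3 -315.9   26. ]
white 43.0 34 [303.5 152. ] axes mm [9.1 9.7] -> [ 537.7 -308.6   26. ]
white 75.4 70 [399.4 105.6] axes mm [13.5 15.4] -> [ 575.5 -383.6   26. ]
white 2.9 176 [325.6 111.8] axes mm [47.3 48.4] -> [ 569.1 -325.8   26. ]
white 4.1 74 [328.  112.3] axes mm [17.3 20.5] -> [ 568.8 -327.6   26. ]
white 43.0 30 [303.3 152. ] axes mm [8.  8.2] -> [ 537.8 -308.5   26. ]
white 2.5 106 [327.  114.2] axes mm [25.7 27.6] -> [ 567.3 -326.9   26. ]
white 3.0 172 [325.6 111.7] axes mm [45.8 47. ] -> [ 569.2 -325.8   26. ]
white 46.9 35 [301.5  73.7] axes mm [9.3 9.4] -> [ 599.1 -307.3   26. ]
[[ 91  92  92  95  91  93  74  90 140 162 166 167 161 153 103  87  86  91
   89  87  87]
 [ 95  93  96  92  93  78 137 164 168 166 166 169 167 253 253 213  86  89
   90  87  88]
 [
[... 544 characters left out ...]
0 141 162 159 132 134 103  85  89  88  87  85 122 129 158 157
  119  62  61]
 [ 65  60  61 118 158 157 175 187 120  85  82  84  85 103 122 135 160 153
   82  60  63]
 [ 62  62  60  76 156 165 246 138 118 116 107 100 114 117 125 156 155 150
   61  59  60]
 [ 63  58  60  59 129 235 159 157 139 117 115 116 116 129 153 155 152 103
   58  56  59]
 [ 61  56  58  55  67 175 155 158 155 155 151 150 153 154 156 152 122  55
   55  58  56]
 [ 61  60  52  58  77  64 135 156 153 153 154 155 154 156 152 121  58  52
   54  58  54]
 [ 56  60  56  64  52  54  53  92 138 150 151 155 145 134  69  51  50  54
   54  56  58]
 [ 58  54  58  56  54  51  58  56  47  52  63  58  52  53  48  50  54  53
   49  55  57]]
```

Groove stand: flange 48 mm circle at (569.1,-325.8), tip ≈ (568.8,-326.8). Go above and start the collar on the thread.

```bash
python3 -m jog '[[[1,1.2,0.05,0,0,0,0],[1,2.32,0.1,0,0,0,0],[1,2.32,0.1,0,0,0,0],[1,2.32,0.1,0,0,0,0],[1,2.32,0.1,0.6,0,0,0],[1,2.32,0.1,1.1,0,0,0],[1,2.32,0.1,1.4,0,0,0],[1,2.32,0.1,1.55,0,0,0],[1,2.32,0.1,1.55,0,0,0],[1,2.32,0.1,1.55,0,0,0]]]'
python3 - <<'E'
from h import *
s=arm.sense(); c=cams.capture("wrist");print(s["tcp_pos"],s["contact_force"])
for t in (130,140):white(c,(322,270),s["tcp_pos"][2]-153.5,thr=t)
g=cv2.cvtColor(c["image"],cv2.COLOR_RGB2GRAY)[230:300,280:364]
print(g[::5,::4])
E
```

```text
time: 26.87
tcp_pos: [567.8, -327.9, 252.1]
orientation: [1.0, -0.0, 0.0, 0.0]
contact_force: [0.5, -0.1, -1.1]
grip_width: 52.6
grasp_force: 63.7
[ 567.80619738 -327.87098852  252.07871455] [ 0.54087555 -0.1165065  -1.11576435]
white 0.6 187 [321.4 270. ] axes mm [27.5 32. ] -> [ 568.3 -327.    98.6]
white 2.6 307 [321.3 267.5] axes mm [45.6 51. ] -> [ 569.5 -326.9   98.6]
white 12.0 349 [327.6 259.4] axes mm [33.6 42.7] -> [ 573.6 -329.8   98.6]
white 37.9 91 [325.7 307.7] axes mm [ 8.8 16.3] -> [ 547.3 -329.    98.6]
[[ 98 137 140 145 145 141 143 143 141 138 142 141 142 141 144 144 143 141
  146 143 122]
 [140 141 142 138 144 142 145 141 141 141 141 141 142 143 143 141 143 143
  144 143 144]
 [141 143 143 140 138 142 141 139 134 132 121 124 135 137 141 142 144 144
  143 140 143]
 [142 143 142 142 140 133 128  83  74  79  78  79  76 118 124 132 141 141
  140 140 144]
 [142 142 145 142 125 116 103  77  77  72  78  80  78  80 118 118  59 130
  143 144 140]
 [136 136 139 114  55 114  82  75  76  74  79  78  79  76 112  87  47  60
  132 141 144]
 [140 138 134  88  85  63  97  73  73  77  80  71  76  81  86  46  54  92
   94 142 143]
 [144 141 110  85 113 113  96  81  78  77  78  77  79  79  94 116 119 107
   84 134 141]
 [139 142 112  85  92 112 114 112 109 110 109 106 110 108 114 114 109  89
   86 127 141]
 [141 139 117  86  92  90 102 106 110 112 107 111 111 111 111 101  94  89
   88 131 140]
 [137 141 133  89  90  93  95  93  96 101 106 105  98  95  96  94  93  90
   97 136 141]
 [141 139 139 116  96  91  95  96  95  95  95  99  95  98  96  94  94  94
  134 140 139]
 [142 142 138 141 124  98  94  97  99  97  95  96  96  95  96  93 105 134
  142 140 140]
 [139 142 142 139 141 139 119 102 100  99 100  98  99 101 106 123 139 139
  140 140 139]]
```

```bash
python3 - <<'E'
from h import *
c=cams.capture("wrist")
g=cv2.GaussianBlur(cv2.cvtColor(c["image"],cv2.COLOR_RGB2GRAY),(3,3),0)
m=((g>64)&(g<84)).astype(np.uint8); m[:, :302]=0;m[:,340:]=0;m[:240]=0;m[270:]=0
m=cv2.morphologyEx(m,cv2.MORPH_OPEN,np.ones((5,5)))
k=max(cv2.findContours(m,0,1)[0],key=len);e=cv2.fitEllipse(k);print(e,onz(c,*e[0],84,True))
E
```

```text
((318.4255676269531, 254.8345947265625), (25.147703170776367, 28.611780166625977), 89.34097290039062) [ 568.92891143 -325.66978371   84.        ]
```

```bash
python3 -m jog '[[[1,0.02,-0.03,0,0,0,0],[1,0.02,-0.03,0.2,0,0,0],[1,0.02,-0.03,0.4,0,0,0],[1,0.02,-0.03,0.6,0,0,0],[1,0.02,-0.03,0.6,0,0,0]]]'; python3 -m jog '[[[1,0,0,0.4,0,0,0],[1,0,0,0.7,0,0,0],[1,0,0,0.95,0,0,0],[1,0,0,1.08,0,0,0],[1,0,0,1.08,0,0,0],[1,0,0,1.08,0,0,0]]]'
```

```text
time: 27.38
tcp_pos: [568.1, -326.8, 231.4]
orientation: [1.0, -0.0, -0.001, -0.001]
contact_force: [-0.6, 0.6, -2.2]
grip_width: 52.5
grasp_force: 63.6
time: 27.88
tcp_pos: [568.4, -327.0, 200.7]
orientation: [1.0, -0.0, -0.0, -0.0]
contact_force: [0.2, 0.3, -2.0]
grip_width: 52.0
grasp_force: 63.7
```

```bash
python3 -m jog '[[[1,0,0,0.03,0,0,0],[1,0,0,0.03,0,0,0]]]'
```

```text
time: 28.05
tcp_pos: [568.4, -327.0, 199.8]
orientation: [1.0, -0.0, -0.0, -0.0]
contact_force: [-0.0, 0.0, -2.1]
grip_width: 52.0
grasp_force: 63.7
```

```bash
python3 -m jog '[[[1,0,0,0.025,0,0,0],[1,0,0,0.025,0,0,0]]]'; python3 -m jog '[[[1,0,0,0.015,0,0,0],[1,0,0,0.015,0,0,0]]]'
```

```text
time: 28.22
tcp_pos: [568.4, -327.0, 199.7]
orientation: [1.0, -0.0, 0.0, 0.0]
contact_force: [-3.0, 1.4, 3.3]
grip_width: 52.2
grasp_force: 64.1
time: 28.38
tcp_pos: [568.4, -327.0, 199.7]
orientation: [1.0, -0.0, 0.0, 0.0]
contact_force: [-5.0, 1.8, 8.9]
grip_width: 52.4
grasp_force: 64.6
```

```bash
python3 -m jog '[[[0,0,0,0,0,0,0],[0,0,0,0,0,0,0],[0,0,0,0,0,0,0],[0,0,0,0,0,0,0],[0,0,0,0,0,0,0],[0,0,0,0,0,0,0],[0,0,0,-1,0,0,0],[0,0,0,-2.2,0,0,0],[0,-1,0,-3.4,0,0,0],[0,-2.3,0,-3.4,0,0,0],[0,-2.3,0,-3.4,0,0,0],[0,-2.3,0,-3.4,0,0,0]]]'
python3 - <<'E'
from h import *
c=cams.capture("wrist"); s=arm.sense(); f=proj(c,(569,-326.2,46),True); print(s["tcp_pos"])
for t in (100,130):white(c,f,46,thr=t,k=2)
row((437,-108,240),-30)
E
```

```text
time: 29.38
tcp_pos: [498.1, -327.1, 301.6]
orientation: [1.0, -0.001, 0.0, 0.0]
contact_force: [-0.1, 0.2, 0.5]
grip_width: 85.5
grasp_force: 0.0
[ 499.20600317 -327.13917544  301.38958316]
white 0.9 74 [320.1 111.9] axes mm [17.5 19. ] -> [ 568.9 -325.5   46. ]
white 1.8 243 [319.8 110.6] axes mm [52.4 59.2] -> [ 569.9 -325.3   46. ]
white 0.5 208 [320.9 112.3] axes mm [51.6 52.6] -> [ 568.6 -326.1   46. ]
white 3.6 130 [321.5 115.4] axes mm [27.  32.6] -> [ 566.4 -326.5   46. ]
row [-2.086e+00 -7.302e+00  2.041e+00  3.000e-03 -1.100e-02  5.983e+00] yaw0 -0.09 n 5.7
```

Collar20 is home (54 mm circle at (568.6,-326.1), z=46). Now the gold cutter.

```bash
python3 -m jog '[[[0,-2.09,-7.3,0,0,0,6],[0,-2.09,-7.3,0,0,0,6],[0,-2.09,-7.3,0,0,0,6],[0,-2.09,-7.3,0,0,0,6],[0,-2.09,-7.3,0,0,0,6],[0,-2.09,-7.3,0,0,0,6],[0,-2.09,-7.3,1,0,0,6],[0,-2.09,-7.3,2,0,0,6],[0,-2.09,-7.3,2.04,0,0,6],[0,-2.09,-7.3,2.04,0,0,6],[0,-2.09,-7.3,2.04,0,0,6]]]'
python3 - <<'E'
from h import *
c=cams.capture("wrist"); s=arm.sense();print(s["tcp_pos"])
for t in(90,120):white(c,proj(c,(437,-108,12),True),12,thr=t,k=4)
knives(c,'gold',(436.7,-108),12)
E
```

```text
time: 30.35
tcp_pos: [437.8, -108.1, 240.7]
orientation: [0.966, -0.259, 0.0, 0.0]
contact_force: [0.0, -0.2, 1.3]
grip_width: 85.3
grasp_force: 0.0
[ 437.68832448 -108.20804445  241.00692115]
white 0.4 152 [322.9 218.6] axes mm [35.  37.2] -> [ 436.8 -107.9   12. ]
white 1.0 119 [323.  219.2] axes mm [27.1 29.4] -> [ 436.3 -107.7   12. ]
white 45.6 26 [329.3 173.1] axes mm [3.6 7.8] -> [ 461.8 -127.1   12. ]
white 87.4 31 [390.  162.2] axes mm [3.9 8.2] -> [ 448.3 -165.5   12. ]
white 0.4 152 [322.9 218.6] axes mm [35.  37.2] -> [ 436.8 -107.9   12. ]
white 0.9 119 [323.1 219.1] axes mm [27.3 29.3] -> [ 436.4 -107.7   12. ]
white 141.2 30 [447.4 285. ] axes mm [ 6.  10.7] -> [ 338.4 -164.8   12. ]
white 143.9 29 [195.5 284.9] axes mm [ 5.7 10.1] -> [438.2   7.5  12. ]
gold {10: 2, 50: 2, 120: 3, 130: 4, 140: 2, 150: 3, 190: 3, 230: 2, 300: 2, 310: 3, 320: 2, 330: 4}
```

```bash
python3 -m jog '[[[0,-0.04,0,0.7,0,0,0],[0,-0.04,0,1.4,0,0,0],[0,-0.04,0,2,0,0,0],[0,-0.04,0,2.35,0,0,0],[0,-0.04,0,2.35,0,0,0],[0,-0.04,0,2.35,0,0,0],[1,-0.04,0,2.35,0,0,0],[1,-0.04,0,2.35,0,0,0],[1,-0.04,0,2.35,0,0,0],[1,-0.04,0,2.35,0,0,0],[1,-0.04,0,2.35,0,0,0],[1,-0.04,0,2.35,0,0,0],[1,-0.04,0,2.35,0,0,0],[1,-0.04,0,2.35,0,0,0]]]' 60
python3 -m jog '[[[1,0,0,-0.5,0,0,0],[1,0,0,-1.5,0,0,0],[1,0,0,-2.7,0,0,0],[1,0,0,-4.3,0,0,0],[1,0,0,-4.3,0,0,0],[1,0,0,-4.3,0,0,0]]]'
python3 - <<'E'
from h import *
s=arm.sense(); c=cams.capture("wrist");print(s["tcp_pos"])
white(c,(322,262),s["tcp_pos"][2]-158.5,thr=90,k=3)
row((568.4,-327,300),0)
E
```

```text
time: 31.57
tcp_pos: [436.2, -107.4, 170.9]
orientation: [0.966, -0.259, 0.001, -0.0]
contact_force: [-8.1, 1.6, 21.3]
grip_width: 57.1
grasp_force: 59.5
time: 32.07
tcp_pos: [436.1, -107.4, 301.1]
orientation: [0.966, -0.259, 0.003, 0.0]
contact_force: [-0.2, -0.3, -1.7]
grip_width: 56.6
grasp_force: 65.6
[ 436.10140554 -107.35663415  301.11844048]
white 1.0 214 [321.5 262.9] axes mm [33.1 37.5] -> [ 438.2 -107.5  142.6]
white 1.2 168 [321.5 263.1] axes mm [25.9 29.7] -> [ 438.2 -107.5  142.6]
white 63.3 39 [329.8 199.1] axes mm [3.1 7.4] -> [ 462.9 -125.9  142.6]
row [ 7.496e+00  4.127e+00 -2.000e-02  2.000e-03 -2.800e-02 -6.008e+00] yaw0 -30.04 n 6.2
```

```bash
python3 -m jog '[[[1,1.2,0.7,0,0,0,-1],[1,2.3,1.3,0,0,0,-2],[1,3.4,1.9,0,0,0,-3],[1,4.5,2.5,0,0,0,-4],[1,5.6,3.1,0,0,0,-5],[1,6.6,3.7,0,0,0,-6],[1,7.48,4.14,0,0,0,-6],[1,7.48,4.14,0,0,0,-6],[1,7.48,4.14,0,0,0,-6],[1,7.48,4.14,0,0,0,-6],[1,7.48,4.14,0.6,0,0,-6],[1,7.48,4.14,1.1,0,0,-6],[1,7.48,4.14,1.4,0,0,-6],[1,7.48,4.14,1.6,0,0,-6],[1,7.48,4.14,1.6,0,0,-6],[1,7.48,4.14,1.6,0,0,-6]]]'
python3 - <<'E'
from h import *
s=arm.sense(); c=cams.capture("wrist");print(s["tcp_pos"],s["contact_force"])
white(c,(322,262),s["tcp_pos"][2]-158.5,thr=125,k=2)
g=cv2.GaussianBlur(cv2.cvtColor(c["image"],cv2.COLOR_RGB2GRAY),(3,3),0)
print(g[225:295:5,280:364:4])
m=((g>62)&(g<86)).astype(np.uint8); m[:, :302]=0;m[:,342:]=0;m[:236]=0;m[274:]=0
m=cv2.morphologyEx(m,cv2.MORPH_OPEN,np.ones((5,5)))
k=max(cv2.findContours(m,0,1)[0],key=len);e=cv2.fitEllipse(k);print(e,onz(c,*e[0],84,True))
E
```

```text
time: 33.45
tcp_pos: [567.9, -326.9, 250.6]
orientation: [1.0, -0.0, 0.0, 0.0]
contact_force: [-0.5, 0.0, -0.9]
grip_width: 56.6
grasp_force: 65.5
[ 567.94734257 -326.90588557  250.55080421] [-0.48812487  0.03744494 -0.8976662 ]
white 1.0 214 [321.4 262.8] axes mm [33.  37.5] -> [ 569.5 -326.    92.1]
white 3.4 226 [321.1 265.3] axes mm [24.5 27.2] -> [ 568.1 -325.9   92.1]
[[ 97  71  87 122 124 125 124 125 127 129 129 129 129 126 123 118 118 121
  125 126 126]
 [ 82  47  68 119 125 127 148 179 182 182 184 184 182 179 167 140 128 125
  125 126 125]
 [121 107 116 129 168 185 186 185 167 162 161 159 158 172 183 182 184 151
  126 125 125]
 [125 123 131 178 184 174 149 132 128 120 114 126 130 128 133 155 179 179
  163 128 127]
 [124 135 179 184 168 125 122 121  83  76  77  76  77 105 123 122 135 173
  179 169 127]
 [124 163 183 170 139 117 122  79  78  79  77  79  80  78 110 118 129 140
  171 182 146]
 [129 178 181 144 140 118 110  77  78  77  76  80  78  78  90 118 134 137
  148 182 168]
 [143 181 168  88 124 135 115  78  77  77  79  79  79  77 101 129 137 121
   99 182 179]
 [139 181 169  85 115 114 129 114  80  79  79  79  80 100 131 132 121 109
  103 183 176]
 [130 178 179  97  89 113 114 112 110 100  92  97 105 111 113 115 109  85
  123 185 171]
 [125 170 183 147  85  88 103 109 111 110 109 110 111 111 112  98  86  92
  166 186 156]
 [124 133 178 184 140  86  86  88  94 102 105 104 100  94  88  85  90 156
  184 170 126]
 [123 123 135 180 183 158 107  87  88  88  89  89  88  89  90 122 167 181
  175 130 125]
 [122 123 123 134 167 183 183 160 138 124 110 111 126 149 177 182 178 155
  127 124 125]]
((320.7864990234375, 255.46630859375), (25.806127548217773, 28.477739334106445), 89.78799438476562) [ 569.39447942 -325.70477222   84.        ]
```

Tip (569.4,-325.7) and hub (569.5,-326.0) coincide. Lower.

```bash
python3 -m jog '[[[1,0,0,0.3,0,0,0],[1,0,0,0.6,0,0,0],[1,0,0,0.8,0,0,0],[1,0,0,0.95,0,0,0],[1,0,0,1.05,0,0,0],[1,0,0,1.05,0,0,0],[1,0,0,1.05,0,0,0]]]'; python3 -m jog '[[[1,0,0,0.03,0,0,0],[1,0,0,0.03,0,0,0]]]'
```

```text
time: 34.08
tcp_pos: [568.0, -327.2, 218.7]
orientation: [1.0, -0.0, -0.0, -0.0]
contact_force: [0.7, 0.3, -1.2]
grip_width: 56.6
grasp_force: 65.5
time: 34.25
tcp_pos: [567.9, -327.2, 218.0]
orientation: [1.0, -0.0, 0.0, 0.0]
contact_force: [0.4, 0.2, -1.3]
grip_width: 56.5
grasp_force: 65.5
```

```bash
python3 -m jog '[[[1,0,0,0.025,0,0,0],[1,0,0,0.025,0,0,0]]]'; python3 -m jog '[[[1,0,0,0.025,0,0,0],[1,0,0,0.025,0,0,0]]]'
```

```text
time: 34.42
tcp_pos: [568.0, -327.2, 217.3]
orientation: [1.0, -0.0, 0.0, 0.0]
contact_force: [-0.7, 0.4, -0.6]
grip_width: 56.7
grasp_force: 65.6
time: 34.58
tcp_pos: [568.0, -327.2, 217.2]
orientation: [1.0, -0.0, 0.0, 0.0]
contact_force: [-3.7, 1.8, 6.6]
grip_width: 56.7
grasp_force: 66.3
```

Seated. Release, rise, back off, and take a last look.

```bash
python3 -m jog '[[[0,0,0,0,0,0,0],[0,0,0,0,0,0,0],[0,0,0,0,0,0,0],[0,0,0,0,0,0,0],[0,0,0,0,0,0,0],[0,0,0,0,0,0,0],[0,0,0,-1,0,0,0],[0,0,0,-2.2,0,0,0],[0,-1,0,-3,0,0,0],[0,-2.3,0,-3,0,0,0],[0,-4,0,-3,0,0,0],[0,-4,0,-3,0,0,0],[0,-4,0,-3,0,0,0]]]'
python3 - <<'E'
from h import *
c=cams.capture("wrist"); s=arm.sense(); f=proj(c,(569,-326.2,58),True)
white(c,f,58,thr=120,k=2); print(s["contact_force"])
cs=cams.capture("scene"); ct=cams.capture("top")
T=[]
for cc in(cs,ct):
    for p in((559,209,45),(568.8,-326,45)):
        u,v=map(int,proj(cc,p)); T.append(cv2.resize(cc["image"][v-25:v+25,u-25:u+25,::-1],(300,300),interpolation=cv2.INTER_CUBIC))
cv2.imwrite("pics/final.png",np.vstack([np.hstack(T[:2]),np.hstack(T[2:])]))
E
```

```text
time: 35.67
tcp_pos: [445.9, -327.3, 306.8]
orientation: [1.0, -0.001, -0.0, 0.0]
contact_force: [0.1, -0.3, 0.9]
grip_width: 85.5
grasp_force: 0.0
white 0.9 152 [320.9  40.2] axes mm [37.2 40.2] -> [ 568.3 -326.4   58. ]
white 15.3 43 [325.5  53.8] axes mm [ 4.3 15.4] -> [ 558.2 -329.6   58. ]
[0.26922436 0.18080566 1.21573433]
```

View pics/final.png

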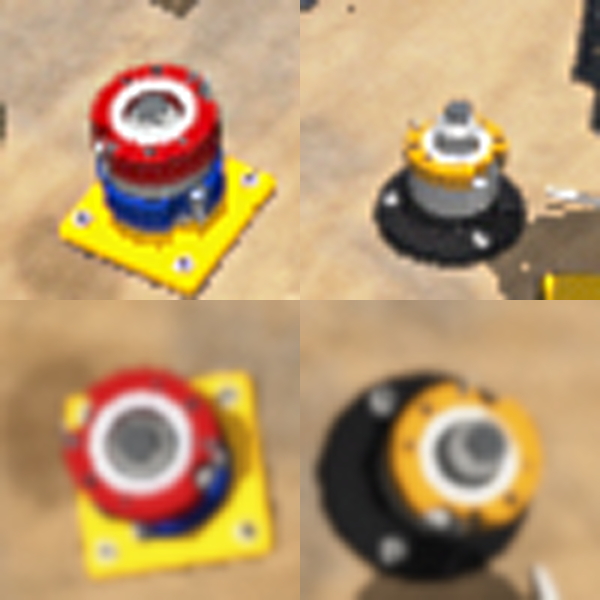

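The final view shows blue, thin collar and red flat on the yellow stand, and collar20 with gold flat on the black stand. The gripper is clear of both.

```bash
python3 -c "
from rig import arm
print(arm.sign_off())"
```

```text
the job is handed in; nothing more can be done
None
```

Both arbors are made up and the job is handed in at about 36 s: blue, 12 mm collar and red on the yellow-foot stand, 20 mm collar and gold on the black-foot stand, all seated and let go; I never moved the 30 mm collar, tape measure or beech block.

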